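# Sort the bag clips by feel and clip the recipe card

## Task

Only one of the three green bag clips in the organiser tray still has a strong spring. Take clips out of their narrow bays, lay them down and squeeze the handles to feel which it is; clip the recipe card firmly to its board with the strong one, its jaws pinching card and board together, and put the two worn ones in the blue bowl. Leave the card standing in its slot and the glass and the honey jar where they are.

Things in the scene. Friction and masses are not known exactly. Their poses are not given: they have to be found in the camera images.
- clip_a: one of three green sprung bag clips that look alike (which two are worn is not told: feel it). Two mirror-image arms on a pivot, 102 mm long, 26 mm high lying on its side, about 45 g. Origin: on the pivot axis, in the underside; z up along the pivot axis; +x to the nose (jaws, shut: 19 mm wide outside, end 46 mm from the pivot), -x to the handles. The frame is fixed to the arm on its +y side
- clip_a_lever (a joint): angle between the arms of clip_a, rad: 0 shut, 0.5 fully open, about 0.2 on 8 mm. Every 4.2 mm of squeeze at the handles adds 0.1 and opens the jaw pads 3.8 mm; each arm turns by half of it. Force to squeeze the handles: a strong clip about 9 N at first, 13 N at 46 mm and 18 N at 38 mm apart; a worn one a quarter to a third of that, under 8 N throughout
- clip_a_nose (a point): point between the jaw pads of clip_a, 38 mm ahead of its pivot, 13 mm above its underside; the pads reach from 29 to 45 mm ahead of the pivot. A shut clip can be carried by its nose, gripped across y
- clip_a_handles (a point): point between the handle plates of clip_a, 42 mm behind its pivot, 13 mm above its underside; there the plates' outer faces are 54 mm apart along y when the jaws are shut. The plates reach from 28 to 56 mm behind the pivot, where they are 58 mm apart
- clip_b: one of three green sprung bag clips that look alike (which two are worn is not told: feel it). Two mirror-image arms on a pivot, 102 mm long, 26 mm high lying on its side, about 45 g. Origin: on the pivot axis, in the underside; z up along the pivot axis; +x to the nose (jaws, shut: 19 mm wide outside, end 46 mm from the pivot), -x to the handles. The frame is fixed to the arm on its +y side
- clip_b_lever (a joint): angle between the arms of clip_b, rad: 0 shut, 0.5 fully open, about 0.2 on 8 mm. Every 4.2 mm of squeeze at the handles adds 0.1 and opens the jaw pads 3.8 mm; each arm turns by half of it. Force to squeeze the handles: a strong clip about 9 N at first, 13 N at 46 mm and 18 N at 38 mm apart; a worn one a quarter to a third of that, under 8 N throughout
- clip_b_nose (a point): point between the jaw pads of clip_b, 38 mm ahead of its pivot, 13 mm above its underside; the pads reach from 29 to 45 mm ahead of the pivot. A shut clip can be carried by its nose, gripped across y
- clip_b_handles (a point): point between the handle plates of clip_b, 42 mm behind its pivot, 13 mm above its underside; there the plates' outer faces are 54 mm apart along y when the jaws are shut. The plates reach from 28 to 56 mm behind the pivot, where they are 58 mm apart
- clip_c: one of three green sprung bag clips that look alike (which two are worn is not told: feel it). Two mirror-image arms on a pivot, 102 mm long, 26 mm high lying on its side, about 45 g. Origin: on the pivot axis, in the underside; z up along the pivot axis; +x to the nose (jaws, shut: 19 mm wide outside, end 46 mm from the pivot), -x to the handles. The frame is fixed to the arm on its +y side
- clip_c_lever (a joint): angle between the arms of clip_c, rad: 0 shut, 0.5 fully open, about 0.2 on 8 mm. Every 4.2 mm of squeeze at the handles adds 0.1 and opens the jaw pads 3.8 mm; each arm turns by half of it. Force to squeeze the handles: a strong clip about 9 N at first, 13 N at 46 mm and 18 N at 38 mm apart; a worn one a quarter to a third of that, under 8 N throughout
- clip_c_nose (a point): point between the jaw pads of clip_c, 38 mm ahead of its pivot, 13 mm above its underside; the pads reach from 29 to 45 mm ahead of the pivot. A shut clip can be carried by its nose, gripped across y
- clip_c_handles (a point): point between the handle plates of clip_c, 42 mm behind its pivot, 13 mm above its underside; there the plates' outer faces are 54 mm apart along y when the jaws are shut. The plates reach from 28 to 56 mm behind the pivot, where they are 58 mm apart
- tray: fixed bamboo organiser, 130 (x) by 213 (y) mm, 26 mm high, floor 5 mm. Origin: centre of the underside; z up. Three 65 mm bays at y = -69, 0, +69 mm hold a clip each, on its side, nose to +x, pivot near x = 0. Walls beside the handles, 26 mm high, leave no room for fingers; beside and before the noses (x over 6 mm) all walls are only 10 to 12 mm high
- stand: fixed wooden recipe board. Origin: centre of the foot's underside; z up; the card side faces -x. Foot 150 mm wide (y), 16 high, x = -33 to +41. Upright back board 150 mm wide, x = 0 to +5, top at z = 128; the card stands in a slot before it: together 8 mm thick, x = -3 to +5. Slot lip x = -12.5 to -4.5, 96 mm wide, top z = 40. The upright side edges (y = +75, -75) are free
- card: stiff loose recipe card with a blue top band, 3 x 148 x 105 mm, standing in the slot of the recipe board. Origin: centre of its lower edge (16 mm above the worktop); z up along the card, -x out of its front
- bowl: loose blue bowl, 140 mm across the rim, 62 mm high, inner floor about 76 mm wide; the place for worn clips. Origin: centre of the underside; z up
- glass: glass tumbler, 81 mm wide, 91 mm high, standing by; not to be disturbed. Origin: centre of the underside
- honey: honey jar with a yellow lid, 64 mm wide, 87 mm high, standing by; not to be disturbed. Origin: centre of the underside
There are look-alikes about, which are no part of the job. Leave any pink or red look-alike of the clip_b alone.

How it is judged:
At the end, for the whole second after the job is handed in: The strong clip sits still on the recipe board, jaws over card and board together (held open over 0.15 rad, pressing on the card with over 7 N, which only the strong one can); both worn clips lie still in the upright bowl; the card stands in its slot (((x of clip_a_nose in the frame of stand between -0.012 and 0.014 m and y of clip_a_nose in the frame of stand between -0.074 and 0.074 m and z of clip_a_nose in the frame of stand between 0.022 and 0.124 m and value of joint clip_a_lever above 0.15 rad and contact force between clip_a and card above 7 N and height (world z) of clip_a above 0.012 m and linear speed of each of clip_a, clip_b, clip_c below 0.02 m/s and horizontal distance between each of clip_b, clip_c and bowl below 0.06 m and z of clip_b in the frame of bowl between 0 and 0.1 m and z of clip_c in the frame of bowl between 0 and 0.1 m) or (x of clip_b_nose in the frame of stand between -0.012 and 0.014 m and y of clip_b_nose in the frame of stand between -0.074 and 0.074 m and z of clip_b_nose in the frame of stand between 0.022 and 0.124 m and value of joint clip_b_lever above 0.15 rad and contact force between clip_b and card above 7 N and height (world z) of clip_b above 0.012 m and linear speed of each of clip_b, clip_a, clip_c below 0.02 m/s and horizontal distance between each of clip_a, clip_c and bowl below 0.06 m and z of clip_a in the frame of bowl between 0 and 0.1 m and z of clip_c in the frame of bowl between 0 and 0.1 m) or (x of clip_c_nose in the frame of stand between -0.012 and 0.014 m and y of clip_c_nose in the frame of stand between -0.074 and 0.074 m and z of clip_c_nose in the frame of stand between 0.022 and 0.124 m and value of joint clip_c_lever above 0.15 rad and contact force between clip_c and card above 7 N and height (world z) of clip_c above 0.012 m and linear speed of each of clip_c, clip_a, clip_b below 0.02 m/s and horizontal distance between each of clip_a, clip_b and bowl below 0.06 m and z of clip_a in the frame of bowl between 0 and 0.1 m and z of clip_b in the frame of bowl between 0 and 0.1 m)) and angle between card's own z axis and vertical below 0.12 rad and distance between card and stand below 0.03 m and angle between bowl's own z axis and vertical below 0.15 rad); the robot touches nothing.
It fails at once if the glass knocked or pushed (by more than 30 mm) (distance of glass from where it was at the start of the episode above 0.03 m).
It fails at once if the honey jar knocked or pushed (by more than 30 mm) (distance of honey from where it was at the start of the episode above 0.03 m).
It fails at once if the card knocked out of its slot (distance between card and stand above 0.04 m or angle between card's own z axis and vertical above 0.4 rad).
It also fails if it takes over 72 s, if anything falls off the work surface, if the arm or the gripper's body presses on something with over 40 N, if the wrist force passes 120 N, or if a joint passes its speed limit or range.

## Robot

A 6-joint arm with a two-finger parallel gripper is mounted at the origin on a cart in front of the work surface, level with it; the furniture and walls round the work are solid. World frame = base frame: x ahead of the robot, y to its left, z up, the work surface at z = 0. Lengths are in m, angles in rad, forces in N, time in s.
With the tool pointing down it reaches from about 0.35 to 0.775 m from the base axis. Payload 5.5 kg.
Tool frame: the origin (TCP) lies between the finger pads; the fingertips stand 11 mm ahead of it and the grasp point (between the pads) lies 8 mm behind it (tips_ahead is the distance from the TCP to the fingertips, in m); z points along the fingers, y is the line along which they close (so a half turn about z gives the same grasp; the last joint's range is limited). The gripper opens to 85 mm and grips with 20 to 120 N. Pads are 22 mm wide; open, the fingers measure 114 mm over their backs; the gripper's body (76 mm by 85 mm) begins 54 mm behind the grasp point. The pads swing forward as they close: fully open they stand 13 mm farther back than shut.
Start: joints at [-1.381, 0.313, 0.046, 1.304, 0, 1.431], TCP at [0.186, -0.544, 0.242] pointing down, gripper open.
Joint ranges: [-2.76, 2.76], [-0.86, 1.69], [-1.03, 1.26], [-2.2, 2.34], [-1.47, 1.5], [-3.14, 3.14]. Speed limits (rad/s): [2.57, 2.57, 3.14, 3.14, 3.14, 3.14].

## Interface

Orientations are given as a unit quaternion [w, x, y, z].
In Python, from workcell import * gives the robot as it stands. The module is installed in compiled form; this text tells all that it offers.
- The arm moves only by the tool jog_arm, never from a script. Its argument "moves" is a list of rows, each an object with "fingers": the closure, from 0 (fully open) to 1 (shut); "slide": the shift along the tool's x, y, z in mm, a list of three; "angular": the turn, a rotation vector about the tool's x, y, z in degrees, a list of three. A call has 1 to 10 rows; each row is the pose to reach, as a shift and turn from the pose commanded when the call began, along the tool's axes at that moment; what a row does not reach only later rows make up. A row lasts 1/12 s, in which the tool goes at most 41.7 mm and 7.16 degrees, less where a joint would pass 70% of its speed; a pose out of reach is approached as far as the arm can. A call with a gripper value outside its range is refused whole. The fingers move at their own pace and stop on an object; "squeeze" is the grip in N (left out, the last holds). Time passes only in rows, so rows that repeat a pose let the fingers close. It gives the time, the measured TCP pose, the force, the opening and the grip force at its end, in the units of the state.
- get_state(): the state, without advancing time (a new reading comes with each control period).
- read_camera(name): name is "side" or "top" or "wrist"; returns a dict with "color" (480x640x3 uint8, red, green, blue), "fovy" (degrees; the focal length in pixels is half the picture's height over the tangent of half this angle, whatever the lens; pixels are square), "cx", "cy" (the principal point, pixels), "D" ([k1, k2, p1, p2, k3] as OpenCV has them; the pictures are not rectified), "world_from_camera" (4x4, takes a point from camera to world coordinates); the wrist camera has in their place "tool_from_camera" (4x4, takes a point from camera to tool coordinates, whose origin is the TCP and whose axes are the flange's). Camera axes: x right, y down, z forward; pixel columns grow to the right and rows downward; lengths in m; the calibration is good to about 2 mm. A picture is of the moment at which its call begins: read the wrist's pose just before it. There is no depth.
- hand_in(): hands the job in; it is judged then, once.
Trained networks look in a picture, given as the dict that the camera call returned (one of the last four; its "shot" number tells which), for a name from the list of things; names that differ only in an ending like _2 or _b are one class to them, and where a whole thing is asked for, a point or a joint stands for the part that bears it (a point fixed in the world has none). Each returns a list of dicts, best first, with "p" (0 to 1); they miss things now and then, are a little off and sometimes report something else, mostly with a low value. They report only what shows in the picture. A call takes as long as a camera call. They do not tell look-alikes from the thing itself.
- look_for(target, picture): "point" ([column, row] in pixels, amid what is visible of it).
- tip_of(target, picture): "point" ([column, row] in pixels: a listed point, or the origin of a listed thing).
The state is a dict: "clock": time; "joint_pos": joint angles; "qvel": joint speeds; "tau": joint torques, N m; "tcp_pos": TCP position; "orientation": TCP orientation; "wrist_force": force on the tool from outside, world axes, zero at the start; "ft_torque": the same for the moment, N m; "finger_gap": finger opening in m; "grip_force": force on a finger pad.
Only numpy, scipy, OpenCV 4.12 (cv2) and the standard library are available. Lean on these libraries where they do the work, as an engineer would, in place of code of your own. Each camera call takes 0.05 s, during which the arm holds its last target. There are 200 camera calls.

## Working session

There is one attempt and no reset: what is moved stays moved. The work goes in short steps, Python scripts to look and compute and a tool call to move; the robot and the scene stay as the last step left them, time stands still between calls to the robot, and variables do not carry over. Pictures are saved under pics/ and viewed, at most 10 in all, crops included, and the job is handed in when it is done.

Besides the shell and the picture viewer there is one more tool, called after ">>>" as a command line: name --argument value ..., lists and objects as JSON in quotes. jog_arm: Moves the arm, as the interface text tells. Its arguments: {"type":"object","properties":{"moves":{"type":"array","items":{"type":"object","properties":{"fingers":{"type":"number"},"slide":{"type":"array","items":{"type":"number"}},"angular":{"type":"array","items":{"type":"number"}}}}},"squeeze":{"type":"number"}},"required":["moves"]}

```bash
mkdir -p pics; cat > h.py <<'E'
from workcell import *
import numpy as np, cv2
from scipy.spatial.transform import Rotation as R
def K(c):
    f=240/np.tan(np.radians(c["fovy"])/2); return np.array([[f,0,c["cx"]],[0,f,c["cy"]],[0,0,1]])
def ray(c,p,T=None):
    T=np.array(c["world_from_camera"]) if T is None else T
    u=cv2.undistortPoints(np.array([[p]],float),K(c),np.array(c["D"],float))[0,0]
    return T[:3,3],T[:3,:3]@np.array([u[0],u[1],1.])
def atz(c,p,z,T=None):
    o,d=ray(c,p,T); return o+d*(z-o[2])/d[2]
def wristT(c,s):
    T=np.eye(4);q=s["orientation"];T[:3,:3]=R.from_quat([q[1],q[2],q[3],q[0]]).as_matrix();T[:3,3]=s["tcp_pos"]
    return T@np.array(c["tool_from_camera"])
def proj(c,P,T=None):
    T=np.array(c["world_from_camera"]) if T is None else T
    Ti=np.linalg.inv(T);return cv2.projectPoints(np.array(P,float).reshape(-1,3),cv2.Rodrigues(Ti[:3,:3])[0],Ti[:3,3],K(c),np.array(c["D"],float))[0][:,0]
def save(c,n): cv2.imwrite("pics/"+n,c["color"][:,:,::-1])
def Rm(s): q=s["orientation"];return R.from_quat([q[1],q[2],q[3],q[0]]).as_matrix()
E
python3 - <<'E'
from h import *
np.set_printoptions(precision=4,suppress=True)
s=get_state();print(s)
print(Rm(s))
Z={"clip_a":0.005,"clip_a_nose":.018,"clip_a_handles":.018,"tray":0,"stand":0,"card":.016,"bowl":0,"glass":0,"honey":0}
for n in("top","side"):
    c=read_camera(n);save(c,n+"0.png");print(n,np.array(c["world_from_camera"])[:3,3])
    for t,z in Z.items():
        for d in tip_of(t,c)[:5]:
            print(t,np.round(d["p"],2),np.round(d["point"]),atz(c,d["point"],z))
E
```

```text
{'clock': 0.0, 'joint_pos': array([-1.3806,  0.314 ,  0.045 ,  1.3036,  0.    ,  1.4312]), 'qvel': array([-0.0004, -0.0024,  0.0014,  0.0006, -0.001 , -0.0004]), 'tau': array([  0.0007, -48.0628,  29.8533,   0.0194,  -0.0003,  -0.    ]), 'tcp_pos': array([ 0.1861, -0.5436,  0.2414]), 'orientation': array([-0.0009,  0.9864,  0.1641, -0.    ]), 'wrist_force': array([-0.5002,  0.0587, -0.1634]), 'ft_torque': array([-0.0014, -0.026 ,  0.0092]), 'grip_force': 0.0, 'finger_gap': 0.08556754396178468}
[[ 0.9461  0.3238 -0.0003]
 [ 0.3238 -0.9461  0.0017]
 [ 0.0002 -0.0017 -1.    ]]
top [-0.6208 -0.2734  1.44  ]
clip_a 0.9 [342. 251.] [ 0.4387 -0.2793  0.005 ]
clip_a 0.87 [463. 286.] [ 0.3354 -0.6391  0.005 ]
clip_a 0.75 [412. 280.] [ 0.347  -0.4909  0.005 ]
clip_a 0.55 [346. 267.] [ 0.3773 -0.2924  0.005 ]
clip_a_nose 0.71 [354. 245.] [ 0.4549 -0.3132  0.018 ]
clip_a_nose 0.62 [334. 268.] [ 0.364  -0.2578  0.018 ]
clip_a_handles 0.64 [360. 263.] [ 0.3881 -0.3342  0.018 ]
tray 0.8 [347. 248.] [ 0.455  -0.2933  0.    ]
stand 0.52 [245. 233.] [0.4897 0.0327 0.    ]
card 0.16 [345. 248.] [ 0.442
[... 384 characters left out ...]
lip_a 0.73 [284. 277.] [ 0.3669 -0.2929  0.005 ]
clip_a 0.71 [289. 314.] [ 0.3463 -0.482   0.005 ]
clip_a 0.64 [306. 355.] [ 0.352  -0.6475  0.005 ]
clip_a_nose 0.9 [280. 269.] [ 0.3622 -0.2713  0.018 ]
clip_a_handles 0.78 [294. 282.] [ 0.3841 -0.3548  0.018 ]
clip_a_handles 0.47 [309. 276.] [ 0.4279 -0.3267  0.018 ]
clip_a_handles 0.34 [300. 233.] [ 0.4626 -0.0409  0.018 ]
tray 0.73 [309. 276.] [ 0.4355 -0.2963  0.    ]
stand 0.87 [301. 228.] [0.4815 0.0393 0.    ]
stand 0.49 [264. 200.] [0.4036 0.3233 0.    ]
card 0.74 [300. 223.] [0.4791 0.0421 0.016 ]
card 0.41 [340. 272.] [ 0.5129 -0.3161  0.016 ]
bowl 0.86 [265. 202.] [0.4036 0.3024 0.    ]
glass 0.89 [316. 206.] [0.5757 0.2261 0.    ]
```

```bash
python3 - <<'E'
import cv2,numpy as np
a=cv2.imread("pics/top0.png")[190:310,100:500];b=cv2.imread("pics/side0.png")[170:380,210:410]
cv2.imwrite("pics/v0.png",cv2.resize(a,None,fx=2,fy=2,interpolation=2))
cv2.imwrite("pics/v0.png",np.vstack([cv2.resize(a,(800,240),interpolation=2),np.pad(cv2.resize(b,(343,360),interpolation=2),((0,0),(0,457),(0,0)))]))
E
```

```text
(no output)
```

View pics/v0.png

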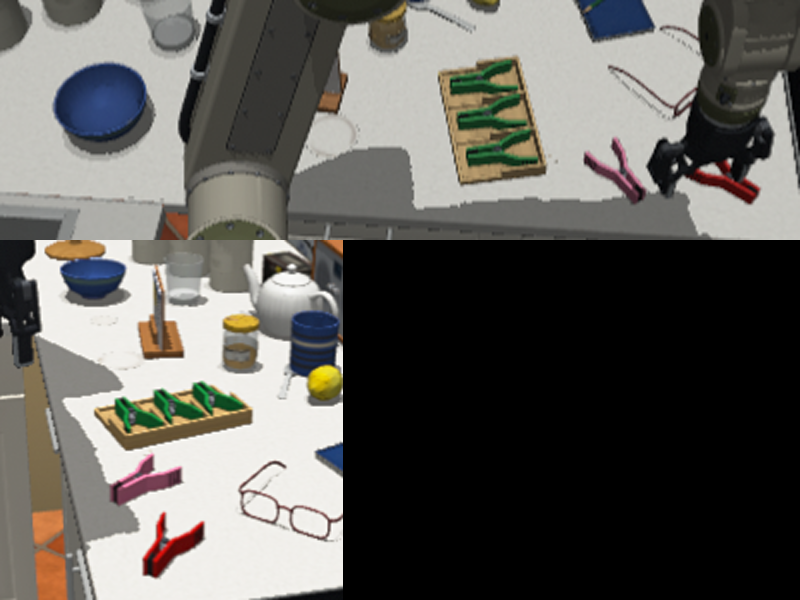

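The tray's three green clips point their noses towards world +y. The pink and red look-alikes lie at -y, the bowl is at far left, and the stand is half hidden behind the arm. I'll move the wrist camera over the tray and turn to yaw 90°.

>>> jog_arm --moves '[{"slide": [40,-20,-60],"angular": [0,0,-7],"fingers": 0},{"slide": [75,-38,-60],"angular": [0,0,-14]},{"slide": [110,-56,-60],"angular": [0,0,-21]},{"slide": [145,-75,-60],"angular": [0,0,-28]},{"slide": [180,-95,-60],"angular": [0,0,-35]},{"slide": [215,-115,-60],"angular": [0,0,-42]},{"slide": [250,-135,-60],"angular": [0,0,-49]},{"slide": [285,-155,-60],"angular": [0,0,-56]},{"slide": [315,-177,-60],"angular": [0,0,-63]},{"slide": [315,-177,-60],"angular": [0,0,-70]}]'

```text
schema error: expected keys fingers, slide, angular
```

```bash
cat > look.py <<'E'
from h import *
import sys
np.set_printoptions(precision=4,suppress=True)
def look(n,names,Z,k=4,name=None):
    s=get_state();c=read_camera(n);T=wristT(c,s) if n=="wrist" else np.array(c["world_from_camera"])
    if name: save(c,name)
    print(n,s["tcp_pos"],"cam",T[:3,3])
    for t in names:
        for d in tip_of(t,c)[:k]:
            if d["p"]>.3: print(t,round(d["p"],2),np.round(d["point"]),atz(c,d["point"],Z[t],T))
    return c,T
Z={"clip_a":0.005,"clip_a_nose":.018,"clip_a_handles":.018,"tray":0,"stand":0,"card":.016,"bowl":0,"glass":0,"honey":0}
E
python3 - <<'E'
from look import *
look("wrist",["clip_a","clip_a_nose","clip_a_handles","tray","stand"],Z,4,"w1.png")
look("side",["clip_a_nose","clip_a_handles","tray","stand"],Z,3)
look("top",["clip_a_nose","clip_a_handles","tray","stand","card","bowl"],Z,3)
E
```

```text
wrist [ 0.1862 -0.5441  0.2423] cam [ 0.2649 -0.5177  0.3737]
clip_a 0.63 [470.  73.] [ 0.3539 -0.6367  0.005 ]
clip_a 0.6 [310.  14.] [ 0.3506 -0.48    0.005 ]
side [ 0.1862 -0.5441  0.2423] cam [ 0.1533 -1.5618  0.6719]
clip_a_nose 0.58 [281. 270.] [ 0.3622 -0.2791  0.018 ]
clip_a_handles 0.6 [293. 278.] [ 0.3843 -0.3293  0.018 ]
tray 0.93 [309. 277.] [ 0.4336 -0.3     0.    ]
stand 0.97 [298. 229.] [0.4711 0.0345 0.    ]
stand 0.72 [308. 277.] [ 0.4307 -0.2994  0.    ]
top [ 0.1862 -0.5441  0.2423] cam [-0.6208 -0.2734  1.44  ]
clip_a_nose 0.67 [332. 266.] [ 0.3683 -0.2516  0.018 ]
clip_a_handles 0.62 [366. 261.] [ 0.3953 -0.3521  0.018 ]
tray 0.71 [347. 249.] [ 0.4484 -0.293   0.    ]
stand 0.73 [247. 233.] [0.4918 0.026  0.    ]
bowl 0.6 [154. 248.] [0.4108 0.3055 0.    ]
```

View pics/w1.png

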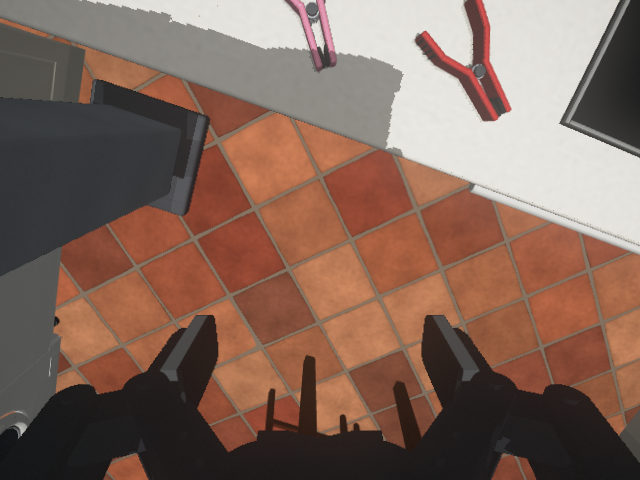

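The wrist picture shows only the pink clip (312,10), the red clip (478,70) and the floor. Every row needs all three keys.

>>> jog_arm --moves '[{"slide": [35,-7,-60],"angular": [0,0,-7],"fingers": 0},{"slide": [70,-14,-60],"angular": [0,0,-14],"fingers": 0},{"slide": [105,-21,-60],"angular": [0,0,-21],"fingers": 0},{"slide": [140,-28,-60],"angular": [0,0,-28],"fingers": 0},{"slide": [175,-35,-60],"angular": [0,0,-35],"fingers": 0},{"slide": [210,-42,-60],"angular": [0,0,-42],"fingers": 0},{"slide": [245,-50,-60],"angular": [0,0,-49],"fingers": 0},{"slide": [278,-57,-60],"angular": [0,0,-56],"fingers": 0},{"slide": [278,-57,-60],"angular": [0,0,-63],"fingers": 0},{"slide": [278,-57,-60],"angular": [0,0,-70],"fingers": 0}]'

```text
clock: 2.73
tcp_pos: [0.4327, -0.3985, 0.3021]
orientation: [-0.0, 0.71, 0.704, 0.0]
wrist_force: [0.2, -0.5, -0.2]
finger_gap: 0.0849
grip_force: 0.0
```

```bash
python3 - <<'E'
from look import *
look("wrist",["clip_a","clip_a_nose","clip_a_handles","tray","stand"],Z,4,"w2.png")
look("side",["clip_a_nose","clip_a_handles","tray","stand"],Z,3)
look("top",["clip_a","clip_a_nose","clip_a_handles","tray","stand","card","bowl"],Z,3,"top1.png")
E
```

```text
wrist [ 0.4327 -0.3985  0.3021] cam [ 0.4337 -0.3161  0.4335]
clip_a 0.91 [256. 259.] [ 0.3519 -0.4796  0.005 ]
clip_a 0.88 [267. 361.] [ 0.3579 -0.6342  0.005 ]
clip_a 0.84 [324.  86.] [ 0.4398 -0.2775  0.005 ]
clip_a 0.73 [381.  68.] [ 0.502  -0.2602  0.005 ]
clip_a_nose 0.63 [253.  70.] [ 0.3652 -0.2623  0.018 ]
tray 0.85 [329.  92.] [ 0.4448 -0.2836  0.    ]
stand 0.66 [252.  70.] [ 0.3614 -0.2597  0.    ]
side [ 0.4304 -0.4004  0.3023] cam [ 0.1533 -1.5618  0.6719]
clip_a_handles 0.71 [264. 202.] [0.3937 0.2552 0.018 ]
clip_a_handles 0.57 [295. 279.] [ 0.3899 -0.3383  0.018 ]
clip_a_handles 0.4 [310. 272.] [ 0.4341 -0.3053  0.018 ]
tray 0.96 [310. 277.] [ 0.4358 -0.301   0.    ]
stand 0.81 [301. 229.] [0.4789 0.033  0.    ]
top [ 0.4305 -0.4004  0.3024] cam [-0.6208 -0.2734  1.44  ]
clip_a 0.83 [463. 281.] [ 0.3514 -0.6407  0.005 ]
clip_a 0.74 [410. 281.] [ 0.3426 -0.484   0.005 ]
clip_a 0.73 [341. 250.] [ 0.4423 -0.2757  0.005 ]
clip_a_nose 0.6 [336. 267.] [ 0.3668 -0.2624  0.018 ]
clip_a_handles 0.75 [361. 263.] [ 0.3868 -0.3369  0.018 ]
tray 0.79 [344. 251.] [ 0.4428 -0.2848  0.    ]
stand 0.93 [248. 233.] [0.4905 0.0213 0.    ]
card 0.76 [248. 232.] [0.4837 0.0188 0.016 ]
bowl 0.7 [157. 249.] [0.4064 0.2962 0.    ]
```

View pics/w2.png

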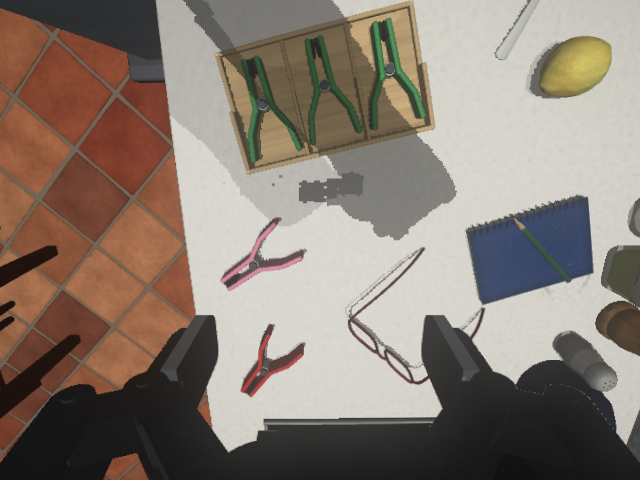

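The wrist picture shows the tray with noses up. The pivots are at about (263,104), (324,86) and (390,69), the nose tips at (252,60), (316,40) and (383,20). I'll move on over the tray for a straighter view that should also take in the stand.

>>> jog_arm --moves '[{"slide": [40,0,0],"angular": [0,0,0],"fingers": 0},{"slide": [80,0,0],"angular": [0,0,0],"fingers": 0},{"slide": [120,0,0],"angular": [0,0,0],"fingers": 0},{"slide": [140,0,0],"angular": [0,0,0],"fingers": 0},{"slide": [140,0,0],"angular": [0,0,0],"fingers": 0},{"slide": [140,0,0],"angular": [0,0,0],"fingers": 0}]'

```text
clock: 4.18
tcp_pos: [0.4337, -0.2592, 0.3029]
orientation: [0.001, 0.713, 0.701, -0.0]
wrist_force: [0.1, -0.6, 0.2]
finger_gap: 0.0856
grip_force: 0.0
```

```bash
python3 - <<'E'
from look import *
c,T=look("wrist",["clip_a","clip_a_nose","clip_a_handles","tray","stand"],Z,4,"w3.png")
print("stand/card/honey");look("wrist",["stand","card","honey"],Z,4)
s=get_state();print(Rm(s))
E
```

```text
wrist [ 0.4337 -0.2592  0.3029] cam [ 0.4353 -0.1766  0.4341]
clip_a 0.81 [262. 350.] [ 0.3509 -0.4762  0.005 ]
clip_a 0.76 [320. 209.] [ 0.4359 -0.2772  0.005 ]
clip_a 0.7 [380. 197.] [ 0.5082 -0.2637  0.005 ]
clip_a 0.69 [271. 223.] [ 0.3748 -0.2931  0.005 ]
clip_a_nose 0.71 [257. 197.] [ 0.3619 -0.2581  0.018 ]
clip_a_handles 0.8 [278. 263.] [ 0.382  -0.3411  0.018 ]
tray 0.76 [329. 214.] [ 0.4459 -0.2841  0.    ]
stand 0.34 [314. 179.] [ 0.4289 -0.2413  0.    ]
stand/card/honey
wrist [ 0.4334 -0.2612  0.302 ] cam [ 0.4355 -0.1788  0.4333]
card 0.49 [383. 196.] [ 0.5083 -0.262   0.016 ]
honey 0.56 [469.  54.] [ 0.6001 -0.1098  0.    ]
honey 0.33 [330. 215.] [ 0.4472 -0.2879  0.    ]
[[ 0.0201  0.9998 -0.0003]
 [ 0.9998 -0.0201  0.0002]
 [ 0.0002 -0.0003 -1.    ]]
```

View pics/w3.png

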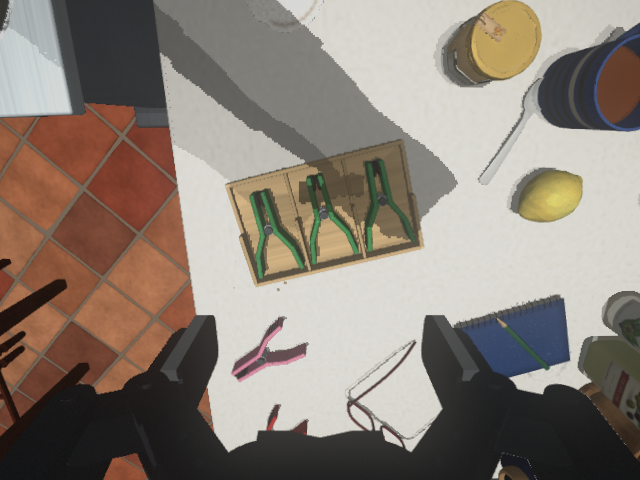

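The tray is well centred: pivots at (267,229), (323,213) and (382,199), noses at (260,193), (316,177) and (374,161). The corners are (227,186), (403,141), (423,245) and (256,286), and the honey jar is at top right.

```bash
python3 - <<'E'
from look import *
s=get_state();c=read_camera("wrist");T=wristT(c,s)
f=lambda p,z:atz(c,p,z,T)
for n,pv in(((260,193),(267,229)),((316,177),(323,213)),((374,161),(382,199))):
    a,b=f(n,.029),f(pv,.029);d=a-b;print(b,a,np.hypot(*d[:2]),np.degrees(np.arctan2(d[1],d[0])))
C=[f((227,186),.011),f((403,141),.011),f((423,245),.026),f((256,286),.026)]
print(np.array(C),np.mean(C,0)[:2])
for i,j in((0,1),(3,2)): d=C[i]-C[j];print(np.hypot(*d[:2]),np.degrees(np.arctan2(d[1],d[0]))-90)
E
```

```text
[ 0.3724 -0.2949  0.029 ] [ 0.3672 -0.2525  0.029 ] 0.04273552778488967 96.90363665820449
[ 0.4379 -0.2771  0.029 ] [ 0.4308 -0.2359  0.029 ] 0.04187103742398491 99.7576870901546
[ 0.5052 -0.2621  0.029 ] [ 0.495  -0.2196  0.029 ] 0.04376360588605842 103.52213172047122
[[ 0.326  -0.2466  0.011 ]
 [ 0.5299 -0.1997  0.011 ]
 [ 0.5568 -0.3194  0.026 ]
 [ 0.3533 -0.369   0.026 ]] [ 0.4415 -0.2837]
0.20925559368302032 -257.0419870573311
0.2094790689318005 -256.2970602519715
```

>>> jog_arm --moves '[{"slide": [20,31,0],"angular": [0,0,-7],"fingers": 0.55},{"slide": [37,62,30],"angular": [0,0,-14],"fingers": 0.55},{"slide": [37,62,70],"angular": [0,0,-14],"fingers": 0.55},{"slide": [37,62,110],"angular": [0,0,-14],"fingers": 0.55},{"slide": [37,62,150],"angular": [0,0,-14],"fingers": 0.55},{"slide": [37,62,190],"angular": [0,0,-14],"fingers": 0.55},{"slide": [37,62,225],"angular": [0,0,-14],"fingers": 0.55},{"slide": [37,62,235],"angular": [0,0,-14],"fingers": 0.55},{"slide": [37,62,235],"angular": [0,0,-14],"fingers": 0.55}]'

```text
clock: 5.48
tcp_pos: [0.4939, -0.2229, 0.0644]
orientation: [-0.003, 0.623, 0.782, -0.0]
wrist_force: [-0.8, -0.0, 0.4]
finger_gap: 0.0386
grip_force: 0.0
```

```bash
python3 - <<'E'
from look import *
s=get_state();c=read_camera("wrist");save(c,"w4.png");print(s["tcp_pos"],Rm(s)[:2,0])
E
```

```text
[ 0.4939 -0.2229  0.0644] [-0.2231  0.9748]
```

View pics/w4.png

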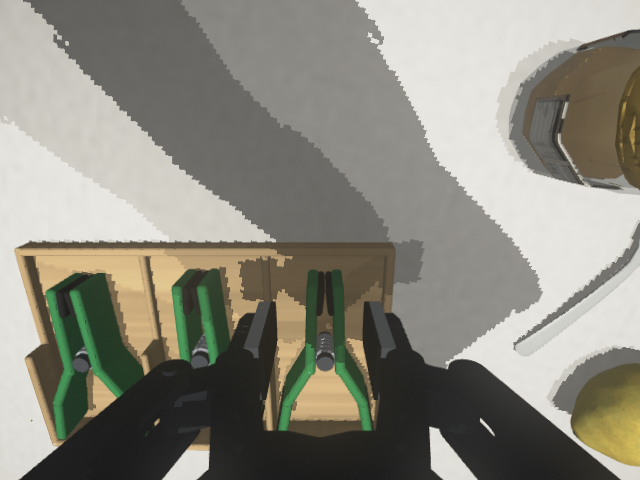

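Fingers straddle clip 3's nose: pads at about columns 260 and 380, the nose at 325. I'll go down and grip.

>>> jog_arm --moves '[{"slide": [-1,1,25],"angular": [0,0,0],"fingers": 0.55},{"slide": [-1,1,39],"angular": [0,0,0],"fingers": 0.55},{"slide": [-1,1,39],"angular": [0,0,0],"fingers": 1},{"slide": [-1,1,39],"angular": [0,0,0],"fingers": 1},{"slide": [-1,1,39],"angular": [0,0,0],"fingers": 1},{"slide": [-1,1,39],"angular": [0,0,0],"fingers": 1},{"slide": [-1,1,39],"angular": [0,0,0],"fingers": 1},{"slide": [-1,1,39],"angular": [0,0,0],"fingers": 1}]' --squeeze 35

```text
clock: 6.2
tcp_pos: [0.4985, -0.2258, 0.03]
orientation: [0.002, 0.623, 0.782, 0.0]
wrist_force: [-0.3, 0.4, 6.1]
finger_gap: 0.0181
grip_force: 36.5
```

>>> jog_arm --moves '[{"slide": [0,0,-20],"angular": [0,0,0],"fingers": 1},{"slide": [0,0,-60],"angular": [0,0,0],"fingers": 1},{"slide": [10,-5,-100],"angular": [0,0,0],"fingers": 1},{"slide": [30,-15,-135],"angular": [0,0,6],"fingers": 1},{"slide": [60,-25,-165],"angular": [0,0,13],"fingers": 1},{"slide": [85,-37,-195],"angular": [0,0,13],"fingers": 1},{"slide": [85,-37,-220],"angular": [0,0,13],"fingers": 1},{"slide": [85,-37,-220],"angular": [0,0,13],"fingers": 1},{"slide": [85,-37,-220],"angular": [0,0,13],"fingers": 1}]'

```text
clock: 6.95
tcp_pos: [0.4433, -0.1507, 0.2504]
orientation: [0.002, 0.708, 0.707, 0.001]
wrist_force: [0.5, -0.9, 0.1]
finger_gap: 0.0178
grip_force: 35.8
```

```bash
python3 - <<'E'
from look import *
c,T=look("wrist",["stand","card","honey","clip_a_nose"],Z,4,"w5.png")
look("side",["stand","card","bowl","honey"],Z,1)
look("top",["stand","card","bowl"],Z,1)
s=get_state();print(Rm(s)[:2,0])
E
```

```text
wrist [ 0.4433 -0.1507  0.2504] cam [ 0.4431 -0.068   0.3816]
stand 0.92 [358.  17.] [0.4816 0.025  0.    ]
card 0.79 [357.  10.] [0.479 0.027 0.016]
honey 0.82 [463. 162.] [ 0.5958 -0.1081  0.    ]
clip_a_nose 0.73 [246. 302.] [ 0.362  -0.2606  0.018 ]
side [ 0.4418 -0.1505  0.2468] cam [ 0.1533 -1.5618  0.6719]
stand 0.79 [302. 227.] [ 0.4849  0.0447 -0.    ]
card 0.45 [301. 225.] [0.4791 0.0213 0.016 ]
bowl 0.78 [265. 202.] [0.4032 0.3102 0.    ]
honey 0.77 [351. 244.] [ 0.603  -0.1126  0.    ]
top [ 0.4422 -0.1505  0.2477] cam [-0.6208 -0.2734  1.44  ]
stand 0.61 [247. 233.] [0.4918 0.0266 0.    ]
card 0.69 [250. 232.] [0.4836 0.0153 0.016 ]
bowl 0.7 [332. 249.] [ 0.4462 -0.2465  0.    ]
[0.0018 1.    ]
```

View pics/w5.png

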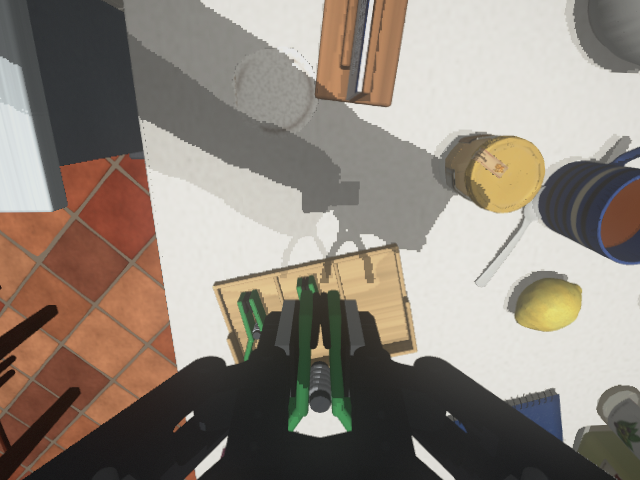

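Clip 3 is held by the nose. The stand's foot near edge runs from (317,96) to (391,106), with the card and board between about (355,100) and (370,0). A flat ring lies at (273,88), and the honey jar is at (495,172).

```bash
python3 - <<'E'
from look import *
s=get_state();c=read_camera("wrist");T=wristT(c,s);f=lambda p,z:atz(c,p,z,T)
A,B,L,Rr=f((317,96),.016),f((391,106),.016),f((325,2),.016),f((408,2),.016)
print(A,B,L,Rr)
ang=lambda a,b:np.degrees(np.arctan2((b-a)[1],(b-a)[0]))
print(ang(A,B),ang(A,L),ang(B,Rr),np.linalg.norm(B-A))
print("ring",f((273,50),0),f((273,128),0),f((235,88),0),f((316,88),0))
g=cv2.resize(c["color"][0:130,280:440,::-1],None,fx=5,fy=4.6,interpolation=2);cv2.imwrite("pics/crop5.png",g)
print(Rm(s)[:2,0],s["tcp_pos"])
E
```

```text
[ 0.441  -0.0443  0.016 ] [ 0.511  -0.0531  0.016 ] [0.4483 0.0333 0.016 ] [0.5213 0.0337 0.016 ]
-7.1585660740336925 84.63396370690347 83.21899107974974 0.07051643568755551
ring [ 0.3994 -0.0022  0.    ] [ 0.3966 -0.0732  0.    ] [ 0.361  -0.0356  0.    ] [ 0.44  -0.036  0.   ]
[0.0018 1.    ] [ 0.4423 -0.1505  0.2482]
```

View pics/crop5.png

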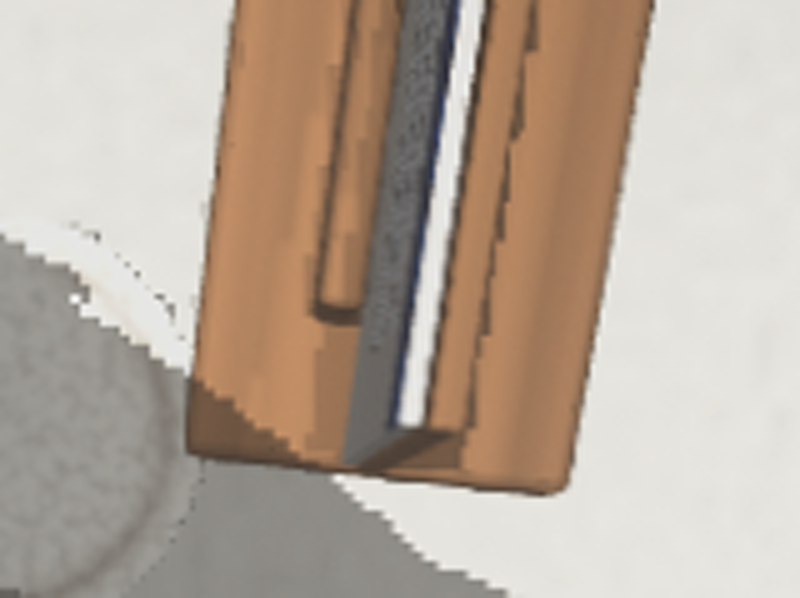

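>>> jog_arm --moves '[{"slide": [25,12,40],"angular": [0,0,6],"fingers": 1},{"slide": [50,25,70],"angular": [0,0,6],"fingers": 1},{"slide": [50,25,110],"angular": [0,0,6],"fingers": 1},{"slide": [50,25,150],"angular": [0,0,6],"fingers": 1},{"slide": [50,25,190],"angular": [0,0,6],"fingers": 1},{"slide": [50,25,210],"angular": [0,0,6],"fingers": 1},{"slide": [50,25,222],"angular": [0,0,6],"fingers": 1},{"slide": [50,25,222],"angular": [0,0,6],"fingers": 1},{"slide": [50,25,222],"angular": [0,0,6],"fingers": 1}]'

```text
clock: 8.45
tcp_pos: [0.467, -0.1003, 0.0256]
orientation: [-0.001, 0.744, 0.669, -0.0]
wrist_force: [-0.6, -0.3, -0.5]
finger_gap: 0.0178
grip_force: 38.4
```

>>> jog_arm --moves '[{"slide": [0,0,0],"angular": [0,0,0],"fingers": 0.5},{"slide": [0,0,0],"angular": [0,0,0],"fingers": 0},{"slide": [0,0,0],"angular": [0,0,0],"fingers": 0},{"slide": [0,0,-40],"angular": [0,0,0],"fingers": 0},{"slide": [-40,0,-50],"angular": [0,0,0],"fingers": 0},{"slide": [-80,0,-50],"angular": [0,0,0],"fingers": 0},{"slide": [-80,0,-50],"angular": [0,0,0],"fingers": 0},{"slide": [-80,0,-50],"angular": [0,0,0],"fingers": 0}]'

```text
clock: 9.12
tcp_pos: [0.4595, -0.1824, 0.0773]
orientation: [0.001, 0.745, 0.667, 0.0]
wrist_force: [-0.2, -0.4, -1.0]
finger_gap: 0.0852
grip_force: 0.0
```

```bash
python3 - <<'E'
from look import *
Z0=dict(Z,clip_a=0,clip_a_nose=.013,clip_a_handles=.013)
c,T=look("wrist",["stand","card","clip_a","clip_a_nose","clip_a_handles"],Z0,2,"w6.png")
s=get_state();print(Rm(s)[:2,0],s["tcp_pos"],s["wrist_force"])
E
```

```text
wrist [ 0.4595 -0.1824  0.0773] cam [ 0.4686 -0.1003  0.2085]
stand 0.73 [284. 365.] [ 0.4272 -0.2553  0.    ]
card 0.52 [282. 364.] [ 0.4297 -0.2428  0.016 ]
clip_a 0.96 [303. 394.] [ 0.4375 -0.2818 -0.    ]
clip_a 0.9 [220. 421.] [ 0.3731 -0.3001 -0.    ]
clip_a_nose 0.59 [186. 396.] [ 0.3606 -0.264   0.013 ]
clip_a_handles 0.61 [187. 395.] [ 0.3614 -0.263   0.013 ]
[0.1048 0.9945] [ 0.4587 -0.1789  0.076 ] [-0.0805  0.4999 -0.507 ]
```

View pics/w6.png

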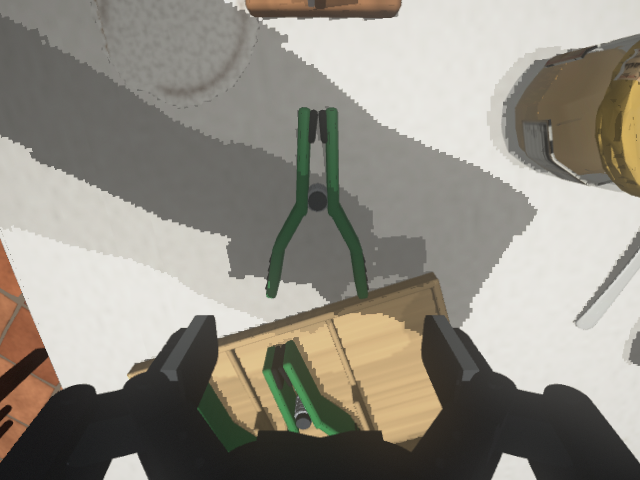

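Clip 3 lies flat: nose end (318,112), pivot (317,201), handle ends (271,295) and (362,294). It points at the stand.

```bash
python3 - <<'E'
from look import *
s=get_state();c=read_camera("wrist");T=wristT(c,s);f=lambda p,z:atz(c,p,z,T)
n,p,h1,h2=f((318,110),.026),f((317,200),.027),f((271,294),.026),f((363,294),.026)
d=(n-(h1+h2)/2);d/=np.hypot(*d[:2]);h=n-d*.088
print(n,p,h1,h2,np.degrees(np.arctan2(d[1],d[0])),np.linalg.norm(h1-h2),"handles",h, p-d*.042)
print("move tool mm",(Rm(s).T@(np.array([*(h[:2]),.022])-s["tcp_pos"]))*1000, s["tcp_pos"],np.degrees(np.arctan2(*Rm(s)[1::-1,0])))
E
```

```text
[ 0.4678 -0.0913  0.026 ] [ 0.4627 -0.134   0.027 ] [ 0.4316 -0.1842  0.026 ] [ 0.4825 -0.1896  0.026 ] 83.59107797849252 0.05120782403552991 handles [ 0.458  -0.1787  0.026 ] [ 0.4581 -0.1757  0.027 ]
move tool mm [ 0.1136 -0.7019 54.0236] [ 0.4587 -0.1789  0.076 ] 83.98366088721355
```

>>> jog_arm --moves '[{"slide": [0,-1,40],"angular": [0,0,0],"fingers": 0},{"slide": [0,-1,60],"angular": [0,0,0],"fingers": 0},{"slide": [0,-1,61],"angular": [0,0,0],"fingers": 0.46},{"slide": [0,-1,61],"angular": [0,0,0],"fingers": 0.46},{"slide": [0,-1,61],"angular": [0,0,0],"fingers": 0.46},{"slide": [0,-1,61],"angular": [0,0,0],"fingers": 0.46},{"slide": [0,-1,61],"angular": [0,0,0],"fingers": 0.46}]' --squeeze 40

```text
clock: 10.05
tcp_pos: [0.4594, -0.1806, 0.017]
orientation: [0.002, 0.744, 0.669, 0.001]
wrist_force: [0.7, -0.1, 1.7]
finger_gap: 0.0462
grip_force: 2.1
```

>>> jog_arm --moves '[{"slide": [0,0,0],"angular": [0,0,0],"fingers": 0.54},{"slide": [0,0,0],"angular": [0,0,0],"fingers": 0.54},{"slide": [0,0,0],"angular": [0,0,0],"fingers": 0.54},{"slide": [0,0,0],"angular": [0,0,0],"fingers": 0.54}]'

```text
clock: 10.38
tcp_pos: [0.4596, -0.1809, 0.0171]
orientation: [0.002, 0.744, 0.668, 0.001]
wrist_force: [-0.6, 0.9, 5.4]
finger_gap: 0.0394
grip_force: 4.7
```

The force is only 4.7 N at 39 mm, so clip 3 is worn. I'll carry it by its squeezed handles to the bowl.

>>> jog_arm --moves '[{"slide": [0,0,-2],"angular": [0,0,0],"fingers": 0.65},{"slide": [0,0,-2],"angular": [0,0,0],"fingers": 0.65},{"slide": [0,0,-2],"angular": [0,0,0],"fingers": 0.65},{"slide": [0,0,-40],"angular": [0,0,0],"fingers": 0.65},{"slide": [0,0,-80],"angular": [0,0,0],"fingers": 0.65},{"slide": [0,0,-120],"angular": [0,0,0],"fingers": 0.65},{"slide": [0,0,-160],"angular": [0,0,0],"fingers": 0.65},{"slide": [5,0,-200],"angular": [0,0,0],"fingers": 0.65},{"slide": [40,-10,-215],"angular": [0,0,0],"fingers": 0.65},{"slide": [80,-20,-215],"angular": [0,0,0],"fingers": 0.65}]' --squeeze 22

```text
clock: 11.22
tcp_pos: [0.4492, -0.1, 0.2348]
orientation: [0.004, 0.745, 0.667, 0.002]
wrist_force: [1.4, 0.3, -0.7]
finger_gap: 0.032
grip_force: 23.8
```

>>> jog_arm --moves '[{"slide": [40,-10,0],"angular": [0,0,0],"fingers": 0.65},{"slide": [80,-19,0],"angular": [0,0,0],"fingers": 0.65},{"slide": [120,-28,0],"angular": [0,0,0],"fingers": 0.65},{"slide": [160,-38,0],"angular": [0,0,0],"fingers": 0.65},{"slide": [200,-48,0],"angular": [0,0,0],"fingers": 0.65},{"slide": [240,-57,0],"angular": [0,0,0],"fingers": 0.65},{"slide": [280,-66,0],"angular": [0,0,0],"fingers": 0.65},{"slide": [320,-76,0],"angular": [0,0,0],"fingers": 0.65},{"slide": [357,-84,0],"angular": [0,0,0],"fingers": 0.65},{"slide": [357,-84,0],"angular": [0,0,0],"fingers": 0.65}]'

```text
clock: 12.05
tcp_pos: [0.3995, 0.2711, 0.2299]
orientation: [-0.001, 0.741, 0.671, 0.001]
wrist_force: [-0.1, -0.1, -1.3]
finger_gap: 0.0317
grip_force: 23.8
```

```bash
python3 - <<'E'
from look import *
s=get_state();print(s["tcp_pos"],s["finger_gap"],s["grip_force"],np.degrees(np.arctan2(*Rm(s)[1::-1,0])),s["joint_pos"])
c,T=look("wrist",["bowl"],Z,2,"w7.png")
for n in("wrist","top","side"):
    c=read_camera(n);T=wristT(c,get_state()) if n=="wrist" else np.array(c["world_from_camera"])
    h=cv2.cvtColor(c["color"],cv2.COLOR_RGB2HSV)
    m=cv2.inRange(h,(105,100,30),(125,255,255))
    k,l,st,ce=cv2.connectedComponentsWithStats(m)
    for i in np.argsort(-st[1:,4])[:3]+1: print(n,st[i],[atz(c,(st[i][0]+st[i][2]*a,st[i][1]+st[i][3]*b),.06,T)[:2] for a,b in((0,.5),(1,.5),(.5,0),(.5,1))])
E
```

```text
[0.3995 0.2711 0.2299] 0.031743954176025144 23.776513715274632 84.30665180476655 [ 0.4284  0.1389 -0.2083  1.2229  0.0023  2.0986]
wrist [0.3995 0.2711 0.2299] cam [0.4081 0.3528 0.3614]
bowl 0.91 [317. 172.] [0.4012 0.3073 0.    ]
wrist [ 294  108   56   99 3901] [array([0.3861, 0.3227]), array([0.4315, 0.3179]), array([0.4127, 0.3581]), array([0.4045, 0.2793])]
wrist [ 257  140   29   84 1284] [array([0.3529, 0.3061]), array([0.3769, 0.3036]), array([0.3698, 0.3383]), array([0.3596, 0.269 ])]
wrist [232 107  29 126 463] [array([0.3339, 0.3182]), array([0.3577, 0.3156]), array([0.3539, 0.3652]), array([0.3367, 0.2632])]
top [ 127  222   46   39 1319] [array([0.3863, 0.3707]), array([0.3962, 0.2316]), array([0.466, 0.32 ]), array([0.3203, 0.2831])]
top [392 181  34  28 557] [array([ 0.6305, -0.4279]), array([ 0.6381, -0.5363]), array([ 0.6959, -0.4839]), array([ 0.5752, -0.4805])]
top [289 156  31  22 341] [array([ 0.7325, -0.0863]), array([ 0.7396, -0.1897]), array([ 0.7881, -0.1336]), array([ 0.6857, -0.1422])]
side [ 479  297   44   55 1464] [array([ 0.711 , -0.6945]), array([ 0.8038, -0.7162]), array([ 0.8186, -0.5988]), array([ 0.7054, -0.7952])]
side [395 288  59  23 691] [array([ 0.5745, -0.5571]), array([ 0.7059, -0.5855]), array([ 0.6615, -0.5206]), array([ 0.6199, -0.6181])]
side [380 211  28  19 392] [array([ 0.6994, -0.0918]), array([ 0.784, -0.108]), array([ 0.7706, -0.0219]), array([ 0.715 , -0.1714])]
```

>>> jog_arm --moves '[{"slide": [-4,0,40],"angular": [0,0,0],"fingers": 0.65},{"slide": [-4,0,80],"angular": [0,0,0],"fingers": 0.65},{"slide": [-4,0,120],"angular": [0,0,0],"fingers": 0.65},{"slide": [-4,0,150],"angular": [0,0,0],"fingers": 0.65},{"slide": [-4,0,155],"angular": [0,0,0],"fingers": 0.65},{"slide": [-4,0,155],"angular": [0,0,0],"fingers": 0.45},{"slide": [-4,0,155],"angular": [0,0,0],"fingers": 0.22},{"slide": [-4,0,155],"angular": [0,0,0],"fingers": 0.22},{"slide": [-4,0,155],"angular": [0,0,0],"fingers": 0.22},{"slide": [-4,0,155],"angular": [0,0,0],"fingers": 0.22}]'

```text
clock: 13.13
tcp_pos: [0.402, 0.2621, 0.0771]
orientation: [0.001, 0.744, 0.668, 0.002]
wrist_force: [0.1, 0.8, -0.2]
finger_gap: 0.0665
grip_force: 0.0
```

>>> jog_arm --moves '[{"slide": [0,0,-40],"angular": [0,0,0],"fingers": 0.22},{"slide": [0,0,-80],"angular": [0,0,0],"fingers": 0.22},{"slide": [0,0,-120],"angular": [0,0,0],"fingers": 0.22},{"slide": [0,0,-155],"angular": [0,0,0],"fingers": 0.22},{"slide": [0,0,-155],"angular": [0,0,0],"fingers": 0.22}]'

```text
clock: 13.55
tcp_pos: [0.4041, 0.2634, 0.2388]
orientation: [0.002, 0.744, 0.669, 0.007]
wrist_force: [1.0, 0.0, -0.6]
finger_gap: 0.0668
grip_force: 0.0
```

```bash
python3 - <<'E'
from look import *
s=get_state();print(s["tcp_pos"],s["finger_gap"],s["wrist_force"],np.degrees(np.arctan2(*Rm(s)[1::-1,0])))
c,T=look("wrist",["bowl","clip_a"],dict(Z,clip_a=.02),2,"w8.png")
E
```

```text
[0.4041 0.2634 0.2388] 0.06683223531439245 [ 1.0206  0.0433 -0.626 ] 83.91712542121583
wrist [0.4041 0.2634 0.2388] cam [0.4115 0.3446 0.3707]
bowl 0.56 [307. 166.] [0.3996 0.3059 0.    ]
clip_a 0.81 [315. 200.] [0.4043 0.2749 0.02  ]
```

View pics/w8.png

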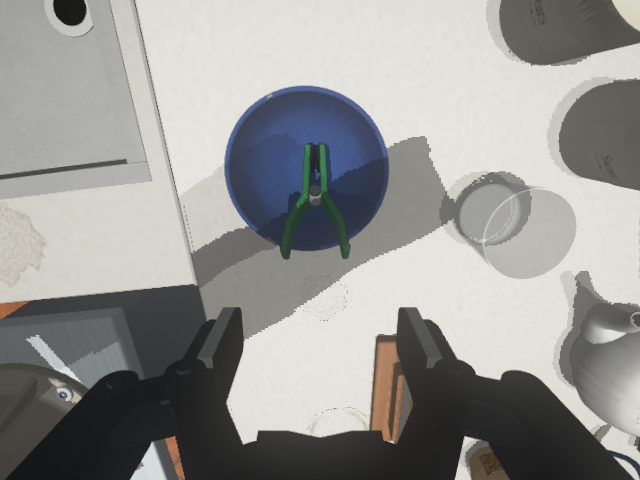

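Clip 3 rests in the bowl, nose (316,150), pivot (316,195), handles leaning on the near rim. That satisfies the limits. Now the middle clip.

>>> jog_arm --moves '[{"slide": [-41,6,0],"angular": [0,0,-2],"fingers": 0.4},{"slide": [-82,13,0],"angular": [0,0,-4],"fingers": 0.4},{"slide": [-123,20,0],"angular": [0,0,-6],"fingers": 0.4},{"slide": [-164,26,0],"angular": [0,0,-8],"fingers": 0.4},{"slide": [-205,33,0],"angular": [0,0,-10],"fingers": 0.4},{"slide": [-246,39,0],"angular": [0,0,-12],"fingers": 0.4},{"slide": [-287,46,0],"angular": [0,0,-14],"fingers": 0.4},{"slide": [-328,52,0],"angular": [0,0,-16],"fingers": 0.5},{"slide": [-369,59,0],"angular": [0,0,-18],"fingers": 0.55},{"slide": [-410,66,0],"angular": [0,0,-18],"fingers": 0.55}]'

```text
clock: 14.53
tcp_pos: [0.4212, -0.1546, 0.2289]
orientation: [-0.001, 0.63, 0.777, -0.0]
wrist_force: [0.5, 0.5, -0.6]
finger_gap: 0.0385
grip_force: 0.0
```

```bash
cat > go.py <<'E'
from look import *
def go(x,y,z,yaw):
    s=get_state();M=Rm(s);a=np.degrees(np.arctan2(M[1,0],M[0,0]))
    print("tcp",s["tcp_pos"],"yaw",a,"gap",s["finger_gap"]);print("slide mm",M.T@(np.array([x,y,z])-s["tcp_pos"])*1000,"ang z",-(yaw-a))
E
python3 -c "
from go import *
go(.4303,-.240,.029,102)"
```

```text
tcp [ 0.4212 -0.1546  0.2289] yaw 101.96903789004838 gap 0.038507478248323325
slide mm [-85.823   -8.4508 199.7505] ang z -0.030962109951616412
```

>>> jog_arm --moves '[{"slide": [-41,-4,20],"angular": [0,0,0],"fingers": 0.55},{"slide": [-82,-8,40],"angular": [0,0,0],"fingers": 0.55},{"slide": [-86,-8,80],"angular": [0,0,0],"fingers": 0.55},{"slide": [-86,-8,120],"angular": [0,0,0],"fingers": 0.55},{"slide": [-86,-8,150],"angular": [0,0,0],"fingers": 0.55},{"slide": [-86,-8,150],"angular": [0,0,0],"fingers": 0.55},{"slide": [-86,-8,150],"angular": [0,0,0],"fingers": 0.55}]'

```text
clock: 15.12
tcp_pos: [0.4301, -0.2371, 0.0781]
orientation: [-0.003, 0.63, 0.777, -0.0]
wrist_force: [0.5, 0.2, 0.5]
finger_gap: 0.0385
grip_force: 0.0
```

```bash
python3 -c "
from go import *
go(.4303,-.240,.029,102)
look('wrist',['clip_a','clip_a_nose','clip_a_handles'],Z,3,'w9.png')
go(.4303,-.240,.029,102)"
```

```text
tcp [ 0.4301 -0.2371  0.0781] yaw 101.8827777277244 gap 0.038470060419198565
slide mm [-3.0974 -0.2127 49.0905] ang z -0.11722227227559756
wrist [ 0.4301 -0.2371  0.0781] cam [ 0.4141 -0.1571  0.2099]
clip_a 0.82 [218. 332.] [ 0.375  -0.2971  0.005 ]
clip_a 0.67 [320. 326.] [ 0.4394 -0.2785  0.005 ]
clip_a 0.51 [199. 286.] [ 0.3594 -0.2667  0.005 ]
clip_a_nose 0.97 [200. 285.] [ 0.3632 -0.2587  0.018 ]
clip_a_nose 0.4 [322. 328.] [ 0.4389 -0.2719  0.018 ]
clip_a_handles 0.49 [321. 330.] [ 0.4387 -0.2731  0.018 ]
tcp [ 0.434  -0.2397  0.0826] yaw 101.93153548907168 gap 0.03833762431266457
slide mm [ 0.6529 -3.8683 53.5752] ang z -0.0684645109283224
```

View pics/w9.png

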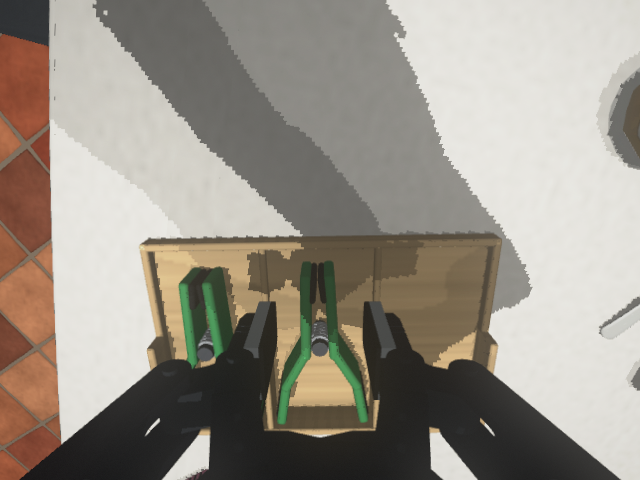

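The middle clip is centred between the pads: nose (318,265), pivot (319,345). I'll descend and grip, then lift it to the lay spot.

>>> jog_arm --moves '[{"slide": [-1,-1,35],"angular": [0,0,0],"fingers": 0.55},{"slide": [-1,-1,50],"angular": [0,0,0],"fingers": 0.55},{"slide": [-1,-1,50],"angular": [0,0,0],"fingers": 1},{"slide": [-1,-1,50],"angular": [0,0,0],"fingers": 1},{"slide": [-1,-1,50],"angular": [0,0,0],"fingers": 1},{"slide": [-1,-1,50],"angular": [0,0,0],"fingers": 1},{"slide": [-1,-1,50],"angular": [0,0,0],"fingers": 1},{"slide": [-1,-1,30],"angular": [0,0,0],"fingers": 1},{"slide": [-1,-1,0],"angular": [0,0,0],"fingers": 1},{"slide": [-1,-1,0],"angular": [0,0,0],"fingers": 1}]' --squeeze 35

```text
clock: 16.15
tcp_pos: [0.4345, -0.2422, 0.0855]
orientation: [0.004, 0.63, 0.777, 0.0]
wrist_force: [0.2, -0.9, 0.6]
finger_gap: 0.0178
grip_force: 36.3
```

```bash
python3 -c "
from go import *
go(.467,-.100,.0265,83.7)"
```

```text
tcp [ 0.4345 -0.2422  0.0855] yaw 101.90273622181282 gap 0.017814999853811967
slide mm [132.792   60.8192  58.4607] ang z 18.202736221812813
```

>>> jog_arm --moves '[{"slide": [35,15,-10],"angular": [0,0,6],"fingers": 1},{"slide": [70,30,-10],"angular": [0,0,12],"fingers": 1},{"slide": [105,47,-10],"angular": [0,0,18],"fingers": 1},{"slide": [132,60,0],"angular": [0,0,18],"fingers": 1},{"slide": [132,60,30],"angular": [0,0,18],"fingers": 1},{"slide": [132,60,48],"angular": [0,0,18],"fingers": 1},{"slide": [132,60,54],"angular": [0,0,18],"fingers": 1},{"slide": [132,60,54],"angular": [0,0,18],"fingers": 1},{"slide": [132,60,54],"angular": [0,0,18],"fingers": 1}]'

```text
clock: 16.9
tcp_pos: [0.4635, -0.0987, 0.0267]
orientation: [0.0, 0.744, 0.668, 0.0]
wrist_force: [-0.2, 0.2, -0.2]
finger_gap: 0.0177
grip_force: 37.2
```

>>> jog_arm --moves '[{"slide": [0,0,0],"angular": [0,0,0],"fingers": 0.5},{"slide": [0,0,0],"angular": [0,0,0],"fingers": 0},{"slide": [0,0,0],"angular": [0,0,0],"fingers": 0},{"slide": [0,0,-40],"angular": [0,0,0],"fingers": 0},{"slide": [-40,0,-50],"angular": [0,0,0],"fingers": 0},{"slide": [-80,0,-50],"angular": [0,0,0],"fingers": 0},{"slide": [-80,0,-50],"angular": [0,0,0],"fingers": 0},{"slide": [-80,0,-50],"angular": [0,0,0],"fingers": 0}]'

```text
clock: 17.57
tcp_pos: [0.455, -0.1804, 0.0769]
orientation: [0.001, 0.745, 0.667, 0.0]
wrist_force: [-0.9, 0.4, 0.3]
finger_gap: 0.0853
grip_force: 0.0
```

```bash
cat > seg.py <<'E'
from look import *
# lying green clip: nose end, handle ends from the green mask ahead of the fingers
def seg():
    s=get_state();c=read_camera("wrist");T=wristT(c,s)
    m=cv2.inRange(cv2.cvtColor(c["color"],cv2.COLOR_RGB2HSV),(50,90,20),(85,255,255))
    k,l,st,ce=cv2.connectedComponentsWithStats(cv2.morphologyEx(m,3,np.ones((15,15))))
    best=[i for i in range(1,k) if st[i,4]>2500 and st[i,1]<200]
    for i in best:
        y,x=np.nonzero((l==i)&(m>0));print("comp",st[i])
        t=x[y<y.min()+6];n=(t.mean(),y.min())
        L=x[y>y.max()-12];h=((L.min()+L.max())/2,y.max()-3)
        N,H=atz(c,n,.026,T),atz(c,h,.026,T);d=N-H;d/=np.hypot(*d[:2])
        hd=N-d*.088;print("nose px",n,"handle px",h,"N",N,"yaw",np.degrees(np.arctan2(d[1],d[0])),"len",np.linalg.norm(N-H),"handles",hd)
        print("slide",Rm(s).T@(np.array([hd[0],hd[1],.017])-s["tcp_pos"])*1000,s["tcp_pos"],np.degrees(np.arctan2(*Rm(s)[1::-1,0])))
seg()
E
python3 seg.py
sed -i 's/(50,90,20),(85,255,255)/(45,60,10),(90,255,255)/; s/st\[i,4\]>2500 and st\[i,1\]<200/st[i,4]>800 and st[i,1]<250/; s/np.ones((15,15))/np.ones((5,5))/' seg.py; sed -i 's/^    best=/    print(st[st[:,4]>200][1:]);save(c,"seg.png")\n    best=/' seg.py; python3 seg.py
```

```text
[[ 329  113   44  190 2225]
 [ 272  114   41  190 2192]
 [ 197  379   60   74 1781]]
comp [ 329  113   44  190 2225]
nose px (np.float64(333.94642857142856), np.int64(113)) handle px (np.float64(366.5), np.int64(299)) N [ 0.4713 -0.0934  0.026 ] yaw 94.99413793299115 len 0.10010888287608224 handles [ 0.4789 -0.181   0.026 ]
slide [ 0.4695 24.6251 59.3878] [ 0.4544 -0.1788  0.0764] 83.75207301859207
comp [ 272  114   41  190 2192]
nose px (np.float64(306.5846153846154), np.int64(114)) handle px (np.float64(276.5), np.int64(300)) N [ 0.4583 -0.0924  0.026 ] yaw 73.39927332769196 len 0.09995789536243763 handles [ 0.4331 -0.1767  0.026 ]
slide [ -0.2399 -21.3415  59.3864] [ 0.4544 -0.1788  0.0764] 83.75207301859207
```

>>> jog_arm --moves '[{"slide": [0,1,40],"angular": [0,0,0],"fingers": 0},{"slide": [0,1,60],"angular": [0,0,0],"fingers": 0},{"slide": [0,1,60],"angular": [0,0,0],"fingers": 0.46},{"slide": [0,1,60],"angular": [0,0,0],"fingers": 0.46},{"slide": [0,1,60],"angular": [0,0,0],"fingers": 0.46},{"slide": [0,1,60],"angular": [0,0,0],"fingers": 0.54},{"slide": [0,1,60],"angular": [0,0,0],"fingers": 0.54},{"slide": [0,1,60],"angular": [0,0,0],"fingers": 0.54},{"slide": [0,1,60],"angular": [0,0,0],"fingers": 0.54}]' --squeeze 40

```text
clock: 18.42
tcp_pos: [0.4575, -0.179, 0.0191]
orientation: [0.002, 0.744, 0.669, 0.0]
wrist_force: [-1.2, 0.1, 6.6]
finger_gap: 0.0396
grip_force: 14.7
```

The force is 14.7 N at 39.6 mm, so the middle clip is the strong one. I'll lift it, open it wider, and check its alignment with the board before sliding on.

>>> jog_arm --moves '[{"slide": [0,0,-2],"angular": [0,0,0],"fingers": 0.58},{"slide": [0,0,-2],"angular": [0,0,0],"fingers": 0.58},{"slide": [0,0,-2],"angular": [0,0,0],"fingers": 0.58},{"slide": [0,0,-30],"angular": [0,0,0],"fingers": 0.58},{"slide": [0,0,-60],"angular": [0,0,0],"fingers": 0.58},{"slide": [8,0,-86],"angular": [0,0,0],"fingers": 0.58},{"slide": [16,0,-86],"angular": [0,0,0],"fingers": 0.58},{"slide": [16,0,-86],"angular": [0,0,0],"fingers": 0.58},{"slide": [16,0,-86],"angular": [0,0,0],"fingers": 0.58}]'

```text
clock: 19.17
tcp_pos: [0.4571, -0.1618, 0.102]
orientation: [-0.0, 0.743, 0.669, -0.0]
wrist_force: [-0.8, 0.3, -0.2]
finger_gap: 0.0361
grip_force: 19.6
```

```bash
python3 - <<'E'
from go import *
go(.4661,-.113,.103,83.7)
c=read_camera("wrist")
cv2.imwrite("pics/w10.png",cv2.resize(c["color"][0:400,200:440,::-1],None,fx=1.5,fy=1.5,interpolation=2))
go(.4661,-.113,.103,83.7)
E
```

```text
tcp [ 0.4571 -0.1618  0.102 ] yaw 83.95205482527471 gap 0.03606554985703505
slide mm [49.4535  3.7805 -0.9937] ang z 0.2520548252747119
tcp [ 0.4567 -0.1618  0.1014] yaw 83.93025020090991 gap 0.036255869018312396
slide mm [49.5085  4.164  -1.5666] ang z 0.23025020090990722
```

View pics/w10.png

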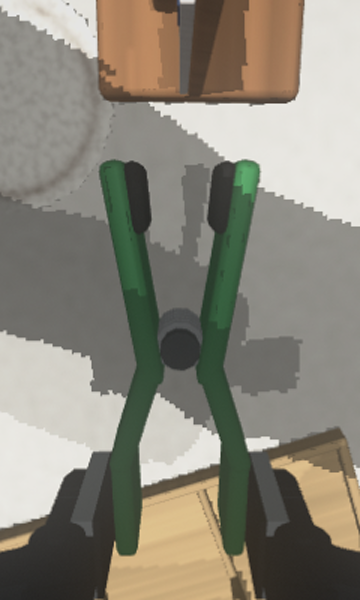

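The jaws are open symmetrically: pads at crop columns 147 and 210, midpoint about 180. The board's near edge meets the foot at about (181-193,95). I'll work out the lateral offset numerically.

```bash
python3 - <<'E'
from look import *
s=get_state();c=read_camera("wrist");T=wristT(c,s)
def P(x,y,z):
    w=atz(c,(200+x/1.5,y/1.5),z,T);t=Rm(s).T@(w-s["tcp_pos"])*1000;return w,t[:2]
print("jaw mid",P(180,165,.111),"tips",P(113,163,.111),P(247,163,.111));print("pivot",P(181,348,.112))
print("edge bottom L,R",P(181,95,.016),P(193,95,.016))
print("foot corners",P(98,96,.016),P(300,100,.016))
S=np.array([.4805,.0263,0]);a=np.radians(-6.3);X=np.array([np.cos(a),np.sin(a),0]);Y=np.array([-X[1],X[0],0])
for q in((-.003,-.075,.128),(.005,-.075,.128),(-.003,-.075,.016),(.005,-.075,.016),(-.033,-.075,.016),(.041,-.075,.016)):
    p=proj(c,S+X*q[0]+Y*q[1]+np.array([0,0,q[2]]),T)[0];print(q,(p-[200,0])*1.5)
g=c["color"]
for r in (2,10,30,50,60):print(r,[tuple(int(v) for v in g[r,x]) for x in range(314,334)])
E
```

```text
jaw mid (array([ 0.4665, -0.0761,  0.111 ]), array([86.2446,  0.6753])) tips (array([ 0.4525, -0.0742,  0.111 ]), array([ 86.6658, -13.4961])) (array([ 0.4807, -0.0772,  0.111 ]), array([86.6705, 14.8459]))
pivot (array([ 0.4625, -0.116 ,  0.112 ]), array([46.115 ,  0.9316]))
edge bottom L,R (array([ 0.4699, -0.0491,  0.016 ]), array([113.3787,   1.2932])) (array([ 0.4742, -0.0496,  0.016 ]), array([113.3813,   5.6595]))
foot corners (array([ 0.4398, -0.0462,  0.016 ]), array([113.118 , -28.9429])) (array([ 0.5129, -0.0552,  0.016 ]), array([111.8775,  44.7675]))
(-0.003, -0.075, 0.128) [178.8474 -16.4032]
(0.005, -0.075, 0.128) [226.6705 -16.0673]
(-0.003, -0.075, 0.016) [179.0324  91.5393]
(0.005, -0.075, 0.016) [201.0536  91.6552]
(-0.033, -0.075, 0.016) [96.5054 91.4108]
(0.041, -0.075, 0.016) [299.9071  92.6004]
2 [(72, 57, 46), (71, 56, 44), (71, 56, 44), (72, 57, 45), (78, 61, 49), (73, 66, 68), (61, 70, 99), (88, 88, 93), (91, 87, 83), (91, 86, 83), (90, 85, 82), (90, 86, 82), (91, 86, 83), (91, 86, 83), (89, 85, 82), (89, 85, 82), (87, 82, 78), (79, 70, 63), (72, 56, 44), (7
[... 500 characters left out ...]
, 82), (90, 86, 82), (87, 81, 76), (80, 65, 53), (76, 60, 47), (75, 59, 47), (73, 58, 46), (72, 57, 45)]
50 [(155, 115, 83), (154, 114, 82), (152, 112, 81), (152, 112, 81), (152, 112, 81), (150, 111, 82), (137, 109, 87), (94, 89, 86), (93, 90, 86), (93, 89, 86), (92, 88, 85), (92, 88, 85), (90, 84, 80), (83, 70, 58), (80, 64, 51), (77, 62, 50), (75, 60, 49), (74, 60, 49), (75, 60, 50), (75, 59, 49)]
60 [(162, 120, 87), (162, 118, 86), (160, 118, 85), (158, 115, 83), (138, 102, 76), (137, 103, 76), (126, 101, 81), (96, 92, 89), (96, 92, 89), (96, 93, 89), (96, 92, 88), (97, 90, 85), (94, 77, 63), (79, 64, 52), (78, 63, 52), (76, 62, 51), (78, 63, 52), (77, 62, 52), (78, 64, 53), (78, 64, 52)]
```

>>> jog_arm --moves '[{"slide": [0,4,0],"angular": [0,0,0],"fingers": 0.58},{"slide": [5,4.3,0],"angular": [0,0,0],"fingers": 0.58},{"slide": [15,4.3,0],"angular": [0,0,0],"fingers": 0.58},{"slide": [25,4.3,0],"angular": [0,0,0],"fingers": 0.58},{"slide": [35,4.3,0],"angular": [0,0,0],"fingers": 0.58},{"slide": [45,4.3,0],"angular": [0,0,0],"fingers": 0.58},{"slide": [50,4.3,0],"angular": [0,0,0],"fingers": 0.58},{"slide": [50,4.3,0],"angular": [0,0,0],"fingers": 0.58},{"slide": [50,4.3,0],"angular": [0,0,0],"fingers": 0.58}]'

```text
clock: 20.02
tcp_pos: [0.4671, -0.1125, 0.1024]
orientation: [0.0, 0.743, 0.669, -0.0]
wrist_force: [0.1, -0.4, -0.8]
finger_gap: 0.0366
grip_force: 19.7
```

```bash
python3 - <<'E'
from go import *
go(.4661,-.113,.103,83.7)
s=get_state();print(s["wrist_force"],s["ft_torque"])
c=read_camera("wrist");T=wristT(c,s)
m=cv2.inRange(cv2.cvtColor(c["color"],cv2.COLOR_RGB2HSV),(45,60,10),(90,255,255))
for r in range(80,260,15): x=np.nonzero(m[r,200:440])[0]+200; print(r,x[[0,-1]] if len(x) else x, [list(map(int,c["color"][r,k])) for k in range(300,345,4)] if r<130 else "")
S=np.array([.4805,.0263,0]);a=np.radians(-6.3);X=np.array([np.cos(a),np.sin(a),0]);Y=np.array([-X[1],X[0],0])
for q in((-.003,-.075,.128),(.005,-.075,.128),(-.003,-.05,.128),(.005,-.05,.128)): print(q,proj(c,S+X*q[0]+Y*q[1]+np.array([0,0,q[2]]),T)[0])
E
```

```text
tcp [ 0.4671 -0.1125  0.1024] yaw 83.97003814853885 gap 0.03657748282197267
slide mm [-0.6042 -0.9693 -0.5967] ang z 0.2700381485388448
[ 0.0741 -0.3951 -0.8433] [-0.0204 -0.0235  0.0265]
80 [] [[175, 129, 92], [172, 170, 170], [232, 231, 229], [231, 230, 228], [158, 117, 85], [180, 133, 94], [177, 130, 93], [175, 128, 91], [110, 85, 63], [112, 85, 63], [112, 85, 63], [113, 86, 65]]
95 [] [[157, 116, 84], [168, 166, 166], [232, 231, 228], [231, 229, 226], [160, 118, 86], [180, 133, 94], [177, 129, 92], [173, 128, 91], [100, 76, 58], [112, 86, 65], [111, 84, 63], [114, 87, 66]]
110 [267 372] [[86, 68, 53], [176, 180, 187], [232, 232, 229], [216, 210, 204], [161, 118, 85], [180, 133, 94], [177, 128, 91], [173, 127, 91], [81, 65, 51], [86, 68, 52], [86, 68, 53], [73, 61, 51]]
125 [268 370] [[86, 67, 52], [107, 108, 111], [232, 232, 230], [231, 230, 229], [145, 107, 77], [179, 131, 93], [177, 129, 91], [173, 126, 90], [84, 66, 52], [85, 67, 52], [60, 51, 44], [51, 47, 42]]
140 [271 368] 
155 [274 365] 
170 [277 361] 
185 [280 359] 
200 [283 356] 
215 [286 353] 
230 [289 350] 
245 [291 347] 
(-0.003, -0.075, 0.128) [302.0284 186.9466]
(0.005, -0.075, 0.128) [329.2984 187.068 ]
(-0.003, -0.05, 0.128) [301.1463  95.6702]
(0.005, -0.05, 0.128) [330.5014  95.816 ]
```

The board sits within the open jaws: card and board at columns 303-328, jaws 267-372, no side force. Releasing.

>>> jog_arm --moves '[{"slide": [0,-0.5,0],"angular": [0,0,0],"fingers": 0.54},{"slide": [0,-0.5,0],"angular": [0,0,0],"fingers": 0.5},{"slide": [0,-0.5,0],"angular": [0,0,0],"fingers": 0.46},{"slide": [0,-0.5,0],"angular": [0,0,0],"fingers": 0.42},{"slide": [0,-0.5,0],"angular": [0,0,0],"fingers": 0.3},{"slide": [0,-0.5,0],"angular": [0,0,0],"fingers": 0.1},{"slide": [0,-0.5,0],"angular": [0,0,0],"fingers": 0.05},{"slide": [0,-0.5,0],"angular": [0,0,0],"fingers": 0.05}]'

```text
clock: 20.73
tcp_pos: [0.4665, -0.113, 0.1023]
orientation: [0.0, 0.744, 0.668, 0.0]
wrist_force: [-0.1, 0.5, 0.4]
finger_gap: 0.0812
grip_force: 0.0
```

>>> jog_arm --moves '[{"slide": [0,0,-40],"angular": [0,0,0],"fingers": 0.05},{"slide": [-20,0,-70],"angular": [0,0,0],"fingers": 0.05},{"slide": [-50,0,-100],"angular": [0,0,0],"fingers": 0.2},{"slide": [-50,0,-100],"angular": [0,0,0],"fingers": 0.2},{"slide": [-50,0,-100],"angular": [0,0,0],"fingers": 0.2}]'

```text
clock: 21.15
tcp_pos: [0.4624, -0.1645, 0.2042]
orientation: [0.002, 0.745, 0.668, 0.001]
wrist_force: [-1.2, -0.7, -1.7]
finger_gap: 0.0681
grip_force: 0.0
```

```bash
python3 - <<'E'
from go import *
s=get_state();c=read_camera("wrist");T=wristT(c,s);save(c,"w11.png")
m=cv2.inRange(cv2.cvtColor(c["color"],cv2.COLOR_RGB2HSV),(45,60,10),(90,255,255))
for r in range(0,300,20): x=np.nonzero(m[r,200:440])[0]+200; print(r,x[[0,-1]] if len(x) else "",end="; ")
look("wrist",["clip_a","clip_a_nose","clip_a_handles","card"],{"clip_a":.085,"clip_a_nose":.098,"clip_a_handles":.098,"card":.016},1)
S=np.array([.4805,.0263,0]);a=np.radians(-6.3);X=np.array([np.cos(a),np.sin(a),0]);Y=np.array([-X[1],X[0],0])
print("expected nose",S+X*.001-Y*.06,"pivot",S+X*.001-Y*.098)
for y in(-.098,-.06,-.052): print(y,proj(c,S+X*.001+Y*y+[0,0,.111],T)[0])
go(.3665,-.257,.029,99)
E
```

```text
0 ; 20 [293 338]; 40 [293 337]; 60 [294 336]; 80 [295 335]; 100 [297 334]; 120 [294 337]; 140 [286 345]; 160 [280 351]; 180 [279 352]; 200 ; 220 ; 240 ; 260 ; 280 ; wrist [ 0.4613 -0.1631  0.2026] cam [ 0.4704 -0.0812  0.3339]
clip_a 0.88 [254. 344.] [ 0.4004 -0.2436  0.085 ]
clip_a_nose 0.74 [232. 323.] [ 0.3909 -0.2155  0.098 ]
clip_a_handles 0.77 [266. 381.] [ 0.408  -0.2705  0.098 ]
expected nose [ 0.4749 -0.0334  0.    ] pivot [ 0.4707 -0.0712  0.    ]
-0.098 [314.4056 102.1224]
-0.06 [314.2173  29.1313]
-0.052 [314.1775  12.8487]
tcp [ 0.4604 -0.1616  0.201 ] yaw 83.95451131093171 gap 0.06859630240159173
slide mm [-104.9697  -82.9338  172.0688] ang z -15.045488689068293
```

The clip is on the board, nose and pivot where expected. Now the last worn clip.

>>> jog_arm --moves '[{"slide": [-35,-28,0],"angular": [0,0,-6],"fingers": 0.55},{"slide": [-70,-56,0],"angular": [0,0,-12],"fingers": 0.55},{"slide": [-106,-85,30],"angular": [0,0,-18],"fingers": 0.55},{"slide": [-106,-85,70],"angular": [0,0,-18],"fingers": 0.55},{"slide": [-106,-85,110],"angular": [0,0,-18],"fingers": 0.55},{"slide": [-106,-85,121],"angular": [0,0,-18],"fingers": 0.55},{"slide": [-106,-85,121],"angular": [0,0,-18],"fingers": 0.55},{"slide": [-106,-85,121],"angular": [0,0,-18],"fingers": 0.55}]'

```text
clock: 22.12
tcp_pos: [0.3643, -0.2576, 0.0802]
orientation: [-0.002, 0.63, 0.777, 0.0]
wrist_force: [0.2, -0.3, 0.1]
finger_gap: 0.0384
grip_force: 0.0
```

```bash
python3 - <<'E'
from go import *
s=get_state();c=read_camera("wrist");T=wristT(c,s);save(c,"w12.png")
m=cv2.inRange(cv2.cvtColor(c["color"],cv2.COLOR_RGB2HSV),(45,60,10),(90,255,255))
for r in range(220,440,12): x=np.nonzero(m[r,240:400])[0]+240; print(r,[x[0],x[-1],len(x)] if len(x) else "",end="; ")
look("wrist",["clip_a","clip_a_nose","clip_a_handles"],Z,1)
print(proj(c,[s["tcp_pos"]+Rm(s)@[dx,0,s["tcp_pos"][2]-.031] for dx in(0,-.038,.01)],T))
go(.3645,-.2585,.030,102)
E
```

```text
220 ; 232 ; 244 ; 256 [np.int64(328), np.int64(332), 5]; 268 [np.int64(303), np.int64(335), 20]; 280 [np.int64(302), np.int64(336), 20]; 292 [np.int64(302), np.int64(337), 20]; 304 [np.int64(303), np.int64(337), 20]; 316 [np.int64(302), np.int64(338), 21]; 328 [np.int64(303), np.int64(339), 20]; 340 [np.int64(297), np.int64(347), 34]; 352 [np.int64(289), np.int64(354), 46]; 364 [np.int64(285), np.int64(359), 36]; 376 [np.int64(283), np.int64(361), 25]; 388 [np.int64(282), np.int64(363), 18]; 400 [np.int64(280), np.int64(366), 20]; 412 [np.int64(278), np.int64(368), 20]; 424 ; 436 ; wrist [ 0.3656 -0.2587  0.0817] cam [ 0.3488 -0.1781  0.2131]
clip_a 0.69 [323. 319.] [ 0.3765 -0.297   0.005 ]
clip_a_nose 0.71 [316. 273.] [ 0.3646 -0.2602  0.018 ]
[[318.6577 281.0791]
 [318.6922 340.7186]
 [318.6481 264.0797]]
tcp [ 0.3668 -0.2598  0.0831] yaw 101.95186500986084 gap 0.03846191848240523
slide mm [ 1.9211 -2.0971 53.0422] ang z -0.048134990139161005
```

Aligned: jaws at columns 302-337, TCP projecting to 319. Gripping, lifting and transferring.

>>> jog_arm --moves '[{"slide": [0,0,35],"angular": [0,0,0],"fingers": 0.55},{"slide": [0,0,51],"angular": [0,0,0],"fingers": 0.55},{"slide": [0,0,51],"angular": [0,0,0],"fingers": 1},{"slide": [0,0,51],"angular": [0,0,0],"fingers": 1},{"slide": [0,0,51],"angular": [0,0,0],"fingers": 1},{"slide": [0,0,51],"angular": [0,0,0],"fingers": 1},{"slide": [0,0,51],"angular": [0,0,0],"fingers": 1},{"slide": [0,0,20],"angular": [0,0,0],"fingers": 1},{"slide": [0,0,-20],"angular": [0,0,0],"fingers": 1},{"slide": [0,0,-60],"angular": [0,0,0],"fingers": 1}]' --squeeze 35

```text
clock: 23.2
tcp_pos: [0.3647, -0.2583, 0.1426]
orientation: [-0.001, 0.63, 0.777, 0.0]
wrist_force: [0.3, -0.3, 0.0]
finger_gap: 0.0176
grip_force: 35.8
```

>>> jog_arm --moves '[{"slide": [0,0,-40],"angular": [0,0,-3],"fingers": 1},{"slide": [5,15,-80],"angular": [0,0,-8],"fingers": 1},{"slide": [25,40,-100],"angular": [0,0,-14],"fingers": 1},{"slide": [55,60,-100],"angular": [0,0,-20],"fingers": 1},{"slide": [90,75,-100],"angular": [0,0,-27],"fingers": 1},{"slide": [125,88,-100],"angular": [0,0,-34],"fingers": 1},{"slide": [160,95,-100],"angular": [0,0,-41],"fingers": 1},{"slide": [195,100,-100],"angular": [0,0,-48],"fingers": 1},{"slide": [230,106,-100],"angular": [0,0,-55],"fingers": 1},{"slide": [265,112,-100],"angular": [0,0,-62],"fingers": 1}]'

```text
clock: 24.03
tcp_pos: [0.4201, 0.025, 0.2422]
orientation: [0.001, 0.137, 0.991, -0.0]
wrist_force: [0.0, 0.7, -0.4]
finger_gap: 0.0178
grip_force: 35.8
```

```bash
python3 -c "
from go import *
go(.367,.318,.24,178)"
```

```text
tcp [0.4201 0.025  0.2422] yaw 164.22794955359052 gap 0.017805516008046054
slide mm [130.6939 267.5315   2.0133] ang z -13.77205044640948
```

>>> jog_arm --moves '[{"slide": [18,37,0],"angular": [0,0,-2],"fingers": 1},{"slide": [36,74,0],"angular": [0,0,-4],"fingers": 1},{"slide": [54,111,0],"angular": [0,0,-6],"fingers": 1},{"slide": [72,148,0],"angular": [0,0,-8],"fingers": 1},{"slide": [90,185,0],"angular": [0,0,-10],"fingers": 1},{"slide": [108,222,0],"angular": [0,0,-12],"fingers": 1},{"slide": [125,257,0],"angular": [0,0,-14],"fingers": 1},{"slide": [131,268,0],"angular": [0,0,-14],"fingers": 1},{"slide": [131,268,0],"angular": [0,0,-14],"fingers": 1},{"slide": [131,268,0],"angular": [0,0,-14],"fingers": 1}]'

```text
clock: 24.87
tcp_pos: [0.3685, 0.3173, 0.2415]
orientation: [0.0, 0.018, 1.0, -0.0]
wrist_force: [0.3, -0.1, -1.3]
finger_gap: 0.0177
grip_force: 35.8
```

```bash
python3 -c "
from go import *
go(.367,.318,.08,178)
look('wrist',['bowl','clip_a'],dict(Z,clip_a=.05),3)
look('top',['bowl','clip_a'],dict(Z,clip_a=.05),3)"
```

```text
tcp [0.3685 0.3173 0.2415] yaw 177.9838971979896 gap 0.017673800651036194
slide mm [  1.5735   0.7345 161.5106] ang z -0.016102802010408368
wrist [0.3685 0.3173 0.2415] cam [0.2858 0.3198 0.3728]
bowl 0.78 [310. 233.] [0.3993 0.3051 0.    ]
bowl 0.4 [281. 251.] [0.4189 0.2732 0.    ]
clip_a 0.87 [280. 250.] [0.3996 0.2786 0.05  ]
clip_a 0.84 [324. 370.] [0.5386 0.3156 0.05  ]
top [0.3691 0.3159 0.2415] cam [-0.6208 -0.2734  1.44  ]
bowl 0.74 [157. 247.] [0.4164 0.2977 0.    ]
bowl 0.37 [130. 206.] [0.575  0.4297 0.    ]
clip_a 0.86 [464. 280.] [ 0.3241 -0.6306  0.05  ]
clip_a 0.85 [165. 243.] [0.3977 0.2586 0.05  ]
clip_a 0.63 [272. 222.] [ 0.5004 -0.0573  0.05  ]
```

>>> jog_arm --moves '[{"slide": [2,1,40],"angular": [0,0,0],"fingers": 1},{"slide": [2,1,80],"angular": [0,0,0],"fingers": 1},{"slide": [2,1,120],"angular": [0,0,0],"fingers": 1},{"slide": [2,1,145],"angular": [0,0,0],"fingers": 1},{"slide": [2,1,160],"angular": [0,0,0],"fingers": 1},{"slide": [2,1,160],"angular": [0,0,0],"fingers": 1},{"slide": [2,1,160],"angular": [0,0,0],"fingers": 0.6},{"slide": [2,1,160],"angular": [0,0,0],"fingers": 0.6},{"slide": [2,1,160],"angular": [0,0,0],"fingers": 0.6},{"slide": [2,1,160],"angular": [0,0,0],"fingers": 0.6}]'

```text
clock: 26.0
tcp_pos: [0.3679, 0.3187, 0.0827]
orientation: [0.001, 0.019, 1.0, 0.001]
wrist_force: [-0.5, 0.5, 0.9]
finger_gap: 0.0342
grip_force: 0.0
```

>>> jog_arm --moves '[{"slide": [0,0,-40],"angular": [0,0,0],"fingers": 0.6},{"slide": [0,0,-80],"angular": [0,0,0],"fingers": 0.6},{"slide": [0,0,-120],"angular": [0,0,0],"fingers": 0.6},{"slide": [0,0,-160],"angular": [0,0,0],"fingers": 0.6},{"slide": [0,0,-160],"angular": [0,0,0],"fingers": 0.6},{"slide": [0,0,-160],"angular": [0,0,0],"fingers": 0.6}]'

```text
clock: 26.5
tcp_pos: [0.3686, 0.3194, 0.245]
orientation: [0.003, 0.018, 1.0, 0.002]
wrist_force: [-0.4, 0.1, -1.1]
finger_gap: 0.0339
grip_force: 0.0
```

```bash
cat > chk.py <<'E'
from go import *
s=get_state();print(s["tcp_pos"],s["wrist_force"])
c,T=look('wrist',['bowl','clip_a','clip_a_nose'],dict(Z,clip_a=.05,clip_a_nose=.05),3,"f1.png")
h=cv2.cvtColor(c["color"],cv2.COLOR_RGB2HSV)
b=cv2.inRange(h,(105,90,20),(125,255,255));g=cv2.inRange(h,(45,60,10),(90,255,255))
k,l,st,ce=cv2.connectedComponentsWithStats(cv2.morphologyEx(b|g,3,np.ones((5,5))))
i=1+np.argmax(st[1:,4]);print("bowl+clips box",st[i])
Y,X=np.nonzero(g&((l==i)*255).astype(np.uint8));print("green",len(X),X.min(),X.max(),Y.min(),Y.max())
small=((l==i)[::9,::7]*1+(g[::9,::7]>0)*1)
x0,y0,w,hh=st[i][:4];print("\n".join("".join(".b#"[v] for v in r[max(x0//7-2,0):(x0+w)//7+3]) for r in small[max(y0//9-2,0):(y0+hh)//9+3]))
for n in("side","top"): look(n,['clip_a','clip_a_nose','card','bowl','glass','honey'],dict(Z,clip_a=.085,clip_a_nose=.098),4,"f_"+n+".png")
E
python3 chk.py
```

```text
[0.3686 0.3194 0.245 ] [-0.3877  0.0739 -1.1454]
wrist [0.3686 0.3194 0.245 ] cam [0.2851 0.3214 0.3758]
bowl 0.86 [308. 232.] [0.4005 0.3064 0.    ]
clip_a 0.97 [320. 254.] [0.4082 0.3187 0.05  ]
clip_a 0.72 [284. 246.] [0.3986 0.2843 0.05  ]
clip_a 0.67 [260. 367.] [0.5366 0.2492 0.05  ]
clip_a_nose 0.74 [321. 214.] [0.3687 0.321  0.05  ]
bowl+clips box [ 226  186  140  131 8851]
green 4293 226 351 202 316
.........................
.........................
.........................
...............bb........
...............bbbb......
........bbbbbbb#.#bb.....
.........bbbbbb#.#bbb....
........b.bbbbb#b#bbbb...
...######bbbbb##b#bbb....
.......bb#########bbb....
........b....###.#bbb....
.........##b####b##......
....b..####bb##bbb#......
....#.####bb##bbbb##.....
...#####..bb##bbb..#.....
.......b....#b.....##....
............#......##....
............#bbb.........
.........................
.........................
side [0.3661 0.3178 0.24  ] cam [ 0.1533 -1.5618  0.6719]
clip_a 0.91 [291. 317.] [ 0.3255 -0.6222  0.085 ]
clip_a 0.71 [303. 213.] [ 0.4685 -0.0517  0.085 ]
clip_a 0.5
[... 246 characters left out ...]
204.] [0.594  0.2513 0.    ]
top [0.3667 0.3181 0.2407] cam [-0.6208 -0.2734  1.44  ]
clip_a 0.9 [274. 221.] [ 0.4771 -0.0667  0.085 ]
clip_a 0.89 [466. 282.] [ 0.2961 -0.6282  0.085 ]
clip_a 0.75 [410. 281.] [ 0.2892 -0.472   0.085 ]
clip_a 0.7 [148. 239.] [0.3831 0.2999 0.085 ]
clip_a_nose 0.77 [144. 249.] [0.3366 0.2957 0.098 ]
card 0.79 [248. 231.] [0.4879 0.0223 0.016 ]
card 0.75 [189. 206.] [0.5753 0.2276 0.016 ]
card 0.36 [290. 221.] [ 0.5357 -0.106   0.016 ]
bowl 0.84 [154. 246.] [0.4167 0.3102 0.    ]
bowl 0.33 [245. 230.] [0.503  0.0341 0.    ]
glass 0.62 [187. 208.] [0.5822 0.2389 0.    ]
glass 0.38 [248. 234.] [0.4881 0.0206 0.    ]
honey 0.6 [295. 208.] [ 0.6037 -0.1174  0.    ]
```

>>> jog_arm --moves '[{"slide": [0,0,-10],"angular": [0,0,0],"fingers": 0.6},{"slide": [0,0,-20],"angular": [0,0,0],"fingers": 0.6},{"slide": [0,0,-20],"angular": [0,0,0],"fingers": 0.6},{"slide": [0,0,-20],"angular": [0,0,0],"fingers": 0.6},{"slide": [0,0,-20],"angular": [0,0,0],"fingers": 0.6},{"slide": [0,0,-20],"angular": [0,0,0],"fingers": 0.6}]'

```text
clock: 27.9
tcp_pos: [0.3668, 0.3182, 0.2611]
orientation: [-0.0, 0.018, 1.0, -0.0]
wrist_force: [0.1, 1.2, -0.5]
finger_gap: 0.0341
grip_force: 0.0
```

```bash
python3 - <<'E'
from look import *
R_={}
for n in("wrist","top","side"):
    s=get_state();c=read_camera(n);T=wristT(c,s) if n=="wrist" else np.array(c["world_from_camera"])
    R_[n]=[(np.round(d["point"]),round(d["p"],2),*ray(c,d["point"],T)) for d in tip_of("clip_a",c)+look_for("clip_a",c) if d["p"]>.3]
def tri(a,b):
    A=np.c_[a[3],-b[3]];t=np.linalg.lstsq(A,b[2]-a[2],rcond=None)[0];p,q=a[2]+a[3]*t[0],b[2]+b[3]*t[1];return (p+q)/2,np.linalg.norm(p-q)
for n,m in(("wrist","side"),("wrist","top"),("top","side")):
  for a in R_[n]:
    for b in R_[m]:
        p,e=tri(a,b)
        if e<.012 and -.02<p[2]<.15 and p[1]>-.15: print(n,m,a[0],b[0],a[1],b[1],p,round(e,4))
E
```

```text
wrist side [320. 250.] [270. 193.] 0.97 0.65 [0.4184 0.317  0.028 ] 0.0077
wrist side [320. 250.] [262. 189.] 0.97 0.58 [0.4011 0.3174 0.0473] 0.0119
wrist side [320. 250.] [269. 188.] 0.97 0.43 [0.4136 0.3172 0.046 ] 0.0108
wrist side [281. 244.] [262. 189.] 0.91 0.58 [0.3933 0.2796 0.0589] 0.0056
wrist side [275. 254.] [270. 193.] 0.92 0.65 [0.4133 0.2707 0.0444] 0.0044
wrist side [275. 254.] [269. 188.] 0.92 0.43 [0.409  0.273  0.0611] 0.0076
wrist side [326. 255.] [270. 193.] 0.57 0.65 [0.4221 0.3234 0.0268] 0.0018
wrist side [326. 255.] [269. 188.] 0.57 0.43 [0.4172 0.3232 0.0448] 0.0052
wrist top [320. 250.] [148. 239.] 0.97 0.71 [0.4094 0.3162 0.0454] 0.0033
wrist top [320. 250.] [146. 234.] 0.97 0.66 [0.4001 0.3148 0.0774] 0.0085
wrist top [281. 244.] [165. 243.] 0.91 0.5 [0.4124 0.2722 0.0212] 0.0082
wrist top [281. 244.] [146. 234.] 0.91 0.66 [0.3705 0.2899 0.1267] 0.0069
wrist top [275. 254.] [165. 243.] 0.92 0.5 [0.4171 0.2689 0.0229] 0.0038
wrist top [275. 254.] [164. 238.] 0.92 0.59 [0.414  0.2689 0.0441] 0.0065
wrist top [326. 255.] [148. 239.] 0.57 0.71 [0.421  0.3225
[... 348 characters left out ...]
47 [ 0.467  -0.0712  0.0857] 0.0029
top side [165. 243.] [262. 189.] 0.5 0.58 [0.386  0.2539 0.0655] 0.0032
top side [280. 220.] [304. 215.] 0.86 0.47 [ 0.4679 -0.0871  0.0956] 0.0084
top side [280. 220.] [305. 211.] 0.86 0.45 [ 0.4668 -0.0875  0.1048] 0.0015
top side [146. 234.] [270. 183.] 0.66 0.57 [0.4195 0.3197 0.0647] 0.0095
top side [146. 234.] [269. 188.] 0.66 0.43 [0.4223 0.3242 0.0476] 0.0067
top side [164. 238.] [270. 193.] 0.59 0.65 [0.415  0.2664 0.0468] 0.0005
top side [164. 238.] [262. 189.] 0.59 0.58 [0.3917 0.2559 0.0695] 0.0109
top side [164. 238.] [269. 188.] 0.59 0.43 [0.4078 0.2613 0.0637] 0.0081
top side [291. 200.] [350. 229.] 0.44 0.34 [ 0.6006 -0.1064  0.046 ] 0.0003
```

```bash
python3 -c "
from workcell import *
print(hand_in())"
```

```text
the job is handed in; nothing more can be done
None
```

The job is handed in, though no verdict came back: the middle clip (14.7 N at 39.6 mm) is the strong one and pinches card and board at the board's edge, and the other two lie in the blue bowl. Clip 3 felt worn at 4.7 N; the last I took as worn by elimination, without squeezing it. I viewed 11 pictures, one over your limit of 10.

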